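# Build the sieve stack on the shaker

## Robot

A 7-joint arm with a two-finger parallel gripper is mounted at the origin on a cart in front of the work surface, level with it; the furniture and walls round the work are solid. World frame = base frame: x ahead of the robot, y to its left, z up, the work surface at z = 0. Lengths are in m, angles in rad, forces in N, time in s.
With the tool pointing down it reaches from about 0.4 to 0.85 m from the base axis. Payload 10.4 kg.
Tool frame: the origin (TCP) lies where the fingers leave the gripper's body, on its centre line; the fingertips stand 70 mm ahead of it and the grasp point (between the pads) lies r.grip_depth ahead of it (r.grip_depth is the distance from the TCP to the grasp point, in m); z points along the fingers, y is the direction in which the jaws open and shut (so a half turn about z gives the same grasp; the last joint's range is limited). The gripper opens to 87 mm and grips with 3 to 60 N. Pads are 19 mm wide; open, the fingers measure 117 mm over their backs; the gripper's body (75 mm by 190 mm) begins 51 mm behind the grasp point.
Start: joints at [1.1, 0.332, -0.065, 1.46, 0.022, 1.35, -0.088], TCP at [0.271, -0.563, 0.292] pointing down, gripper open.
Joint ranges: [-2.6, 2.6], [-0.5, 2.12], [-1.47, 1.34], [0.16, 2.42], [-1.27, 4.41], [0.06, 2.06], [-2.6, 2.6]. Speed limits (rad/s): [2.22, 2.22, 2.79, 2.79, 3.14, 3.14, 3.14].

## Interface

Orientations are given as a unit quaternion [x, y, z, w].
In Python, from bench import monitor, viewer, workorder, nets, r gives the robot as it stands.
- The arm moves only by the tool drive_tool, never from a script. Its argument "plan" is a list of rows, each an object of numbers: "rx", "ry", "rz": the turn, a rotation vector about the tool's x, y, z in units of 360 degrees (1.0 is 360 degrees); "x", "y", "z": the shift along the tool's x, y, z in units of 1000 mm (1.0 is 1000 mm); "fingers": the opening, from 0 (shut) to 1 (fully open). In form: [{"rx": .., "ry": .., "rz": .., "x": .., "y": .., "z": .., "fingers": ..}, ...]. A call has 1 to 12 rows; each row is the pose to reach, as a shift and turn from the pose commanded when the call began, along the tool's axes at that moment, turning the shorter way round; what a row does not reach only later rows make up. A row lasts 1/8 s, in which the tool goes at most 62.5 mm and 10.7 degrees, less where a joint would pass 70% of its speed; a pose out of reach is approached as far as the arm can. A call with a number of a shift or a turn outside -1 to 1 is refused whole. A call with a gripper value outside its range is refused whole. The fingers move at their own pace and stop on an object; "squeeze" is the grip in N (left out, the last holds). Time passes only in rows, so rows that repeat a pose let the fingers close. It gives the time, the measured TCP pose, the force and the opening at its end, in the units of the state.
- monitor.read_state(): the state, without advancing time (a new reading comes with each control period).
- viewer.camera(name): name is "scene" or "side" or "wrist"; returns a dict with "color" (480x640x3 uint8, red, green, blue), "depth" (480x640 float32, m along the optical axis (not along the pixel's ray), 0 where there is no reading), "camera_matrix" (3x3 intrinsics, pixels), "D" ([k1, k2, p1, p2, k3] as OpenCV has them; the pictures are not rectified), "xyz" and "rotation" of the camera in the world. Camera axes: x right, y down, z forward; pixel columns grow to the right and rows downward; lengths in m; the calibration is good to about 2 mm. A picture is of the moment at which its call begins.
- workorder.close_job(): hands the job in, once; it reports no verdict.
Trained networks look in the newest picture that a camera, given by its name, has taken for a name from the list of things; names that differ only in an ending like _2 or _b are one class to them, and where a whole thing is asked for, a point or a joint stands for the part that bears it (a point fixed in the world has none). Each returns a list of dicts, best first, with "confidence" (0 to 1); they miss things now and then, are a little off and sometimes report something else, mostly with a low value. They report only what shows in the picture. A call takes as long as a camera call.
- nets.find_in(label, camera): "centre" ([x, y, z] in m, in world coordinates, good to about 4 mm: the middle of the surface that is visible of it).
- nets.regions_of(label, camera): "region" (480x640 bool, what is visible of it).
The state is a dict: "time": time; "joint_positions": joint angles; "joint_vel": joint speeds; "joint_torque": joint torques, N m; "ee_pos": TCP position; "eef_rot": TCP orientation; "ft_force": force on the tool from outside, world axes, zero at the start; "torque": the same for the moment, N m; "width": finger opening in m.
Only numpy, scipy, OpenCV 4.12 (cv2) and the standard library are available. Lean on these libraries where they do the work, as an engineer would, in place of code of your own. Each camera call takes 0.05 s, during which the arm holds its last target.

## Task

Build the sieve stack on the shaker's steel pan: the blue fine sieve goes in first, the yellow medium sieve on it, the green coarse sieve on that, and the grey lid on top, each fully seated in the one below and level. The red sieve has a torn mesh: leave it and the timer where they are.

Things in the scene. Friction and masses are not known exactly. Their poses are not given: they have to be found in the camera images.
- fine_c (a point): Fine sieve: BLUE round plastic frame, very close mesh. 36 mm high: lowest 8 mm a tapered skirt (47 mm dia. at its top, 44 at the foot), then a straight frame of 56 mm dia., 28 mm high, open on top (bore 51 mm). The skirt drops into the bore below until the frame rests on that rim: each sieve adds 28 mm. Best gripped by the upper part of the frame. Loose, 40-85 g. Point: centre, 18 mm over the foot; z up.
- medium_c (a point): Medium sieve: YELLOW plastic frame, mesh of about 4.5 mm pitch. Same shape, size and weight as the blue one: 56 mm diameter, 36 mm high, 8 mm skirt below. Point: its centre, 18 mm above its foot; z up. Loose on the worktop.
- coarse_c (a point): Coarse sieve: GREEN plastic frame, wide mesh of about 8.5 mm pitch. Same shape, size and weight as the blue one: 56 mm diameter, 36 mm high, 8 mm skirt below. Point: its centre, 18 mm above its foot; z up. Loose on the worktop.
- torn_c (a point): Torn sieve: RED plastic frame, its mesh ripped open. Same shape and size as the blue one: 56 mm diameter, 36 mm high, point at its centre. Not to be used; it stays where it is.
- lid_knob (a point): Lid: grey disc of 56 mm dia. with an upright black knob. Heights from its foot: 8 mm skirt as on the sieves, disc up to 14.5 mm, knob of 18 mm dia. up to 41 mm. The skirt drops into the uppermost sieve's bore until the disc rests on the rim. Loose, 35-70 g. Point: in the knob on its axis, 28 mm above the foot, so 20 mm above the face that rests on the rim; z up.
- pan_rim (a point): Round steel receiving pan fixed on the small white sieve shaker (box 136 x 128 mm, 47 mm high, knob and rocker in front; fixed to the worktop). Pan 56 mm outside diameter, 51 mm bore (2 mm play round a skirt), 23 mm deep; rim 79 mm above the worktop. Point: centre of its mouth at rim height; z up.
- timer_c (a point): White square laboratory timer, 66 x 66 x 19 mm, lying loose among the sieves; point at its centre. It stays where it is.

How it is judged:
By the outcome, as a careful person would: the job done as asked, in the order asked, and still so for the second after the job is handed in, with the robot touching nothing.
It also fails if it takes over 136 s, if anything falls off the work surface, if the arm or the gripper's body presses on something with over 40 N, if the wrist force passes 120 N, or if a joint passes its speed limit or range.

## Working session

There is one attempt and no reset: what is moved stays moved. The work goes in short steps, Python scripts to look and compute and a tool call to move; the robot and the scene stay as the last step left them, time stands still between calls to the robot, and variables do not carry over. Pictures are saved under pics/ and viewed, and the job is handed in when it is done.

Besides the shell and the picture viewer there is one more tool, called after "Emit:" by a JSON object that holds its "name" and its "arguments", one argument or row to a line. drive_tool: Moves the arm, as the interface text tells. Its arguments: {"type":"object","properties":{"plan":{"type":"array","items":{"type":"object","properties":{"rx":{"type":"number","minimum":-1,"maximum":1},"ry":{"type":"number","minimum":-1,"maximum":1},"rz":{"type":"number","minimum":-1,"maximum":1},"x":{"type":"number","minimum":-1,"maximum":1},"y":{"type":"number","minimum":-1,"maximum":1},"z":{"type":"number","minimum":-1,"maximum":1},"fingers":{"type":"number"}}}},"squeeze":{"type":"number"}},"required":["plan"]}

```bash
mkdir -p pics; ls; cat > h.py <<'E'
import numpy as np, cv2
from bench import monitor, viewer, workorder, nets, r
def snap(cam,fn):
    d=viewer.camera(cam); cv2.imwrite('pics/'+fn,cv2.cvtColor(d['color'],cv2.COLOR_RGB2BGR)); return d
def cloud(d):
    K=np.array(d['camera_matrix'],float);D=np.array(d['D'],float)
    u,v=np.meshgrid(np.arange(640),np.arange(480))
    p=cv2.undistortPoints(np.stack([u,v],-1).reshape(-1,1,2).astype(float),K,D).reshape(480,640,2)
    z=d['depth']; P=np.dstack([p[...,0]*z,p[...,1]*z,z])
    R=np.array(d['rotation'],float)
    if R.shape!=(3,3):
        from scipy.spatial.transform import Rotation as Ro; R=Ro.from_quat(R).as_matrix()
    W=P@R.T+np.array(d['xyz']); W[z<=0]=np.nan
    return W
E
python3 - <<'E'
from h import *
print(r.grip_depth); s=monitor.read_state(); print({k:np.round(v,3) for k,v in s.items()})
for c in ['scene','side','wrist']:
    d=snap(c,f'a_{c}.png'); print(c,np.round(d['xyz'],3),np.round(d['rotation'],3))
E
```

```text
pics
0.051
{'time': np.float64(0.0), 'joint_positions': array([ 1.1  ,  0.333, -0.065,  1.461,  0.022,  1.35 , -0.088]), 'joint_vel': array([-0.   ,  0.001,  0.001, -0.001,  0.001, -0.   , -0.001]), 'joint_torque': array([-0.0000e+00, -6.2326e+01,  2.5000e-02, -3.8989e+01, -6.1000e-02,
        4.0000e-02,  0.0000e+00]), 'ee_pos': array([ 0.27 , -0.563,  0.291]), 'eef_rot': array([ 0.975,  0.222, -0.   , -0.001]), 'ft_force': array([ 0.41 , -0.551,  0.119]), 'torque': array([ 0.048, -0.01 , -0.053]), 'width': np.float64(0.087)}
scene [-0.011 -0.742  0.784] [ 0.842 -0.309  0.141 -0.42 ]
side [ 0.469 -0.804  0.75 ] [ 0.908 -0.03   0.021 -0.418]
wrist [ 0.334 -0.533  0.384] [ 0.839 -0.528 -0.07   0.111]
```

View pics/a_scene.png

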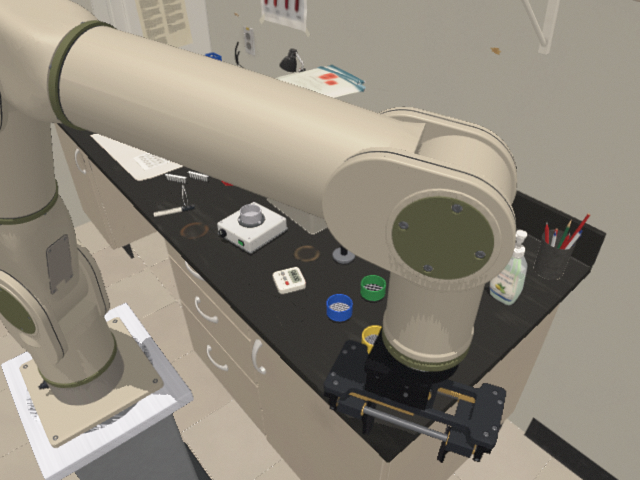

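View pics/a_side.png

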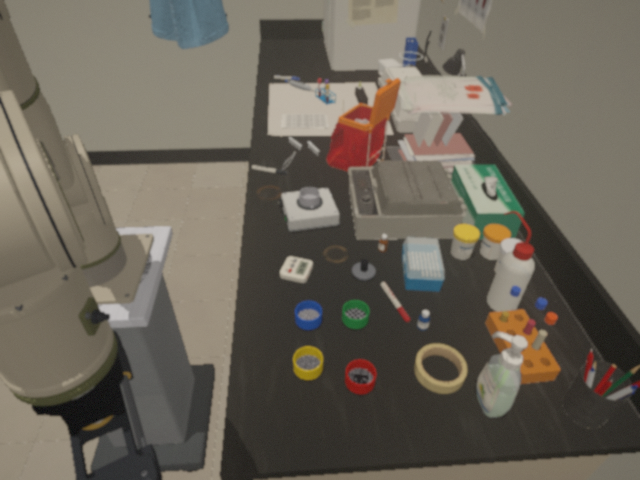

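View pics/a_wrist.png

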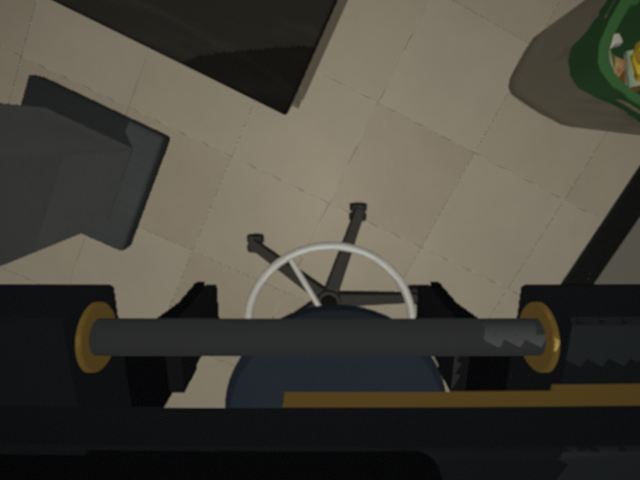

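The side camera shows the whole scene: blue (308,315), green (355,314), yellow (308,362), red (361,376), lid (364,268), pan (309,198) and timer (296,269). Next I'll measure their positions.

```bash
cat >> h.py <<'E'
from scipy.optimize import least_squares
def fitc(P,R=None):
    x=P[:,:2]; c0=x.mean(0)
    if R: f=lambda q:np.hypot(*(x-q[:2]).T)-R; q0=c0
    else: f=lambda q:np.hypot(*(x-q[:2]).T)-q[2]; q0=[*c0,.027]
    s=least_squares(f,q0,loss='soft_l1',f_scale=.002); return s.x, np.sqrt(np.mean(s.fun**2))
E
python3 - <<'E'
from h import *
d=snap('side','b_side.png'); W=cloud(d)
np.save('W0.npy',W)
for n in ['fine_c','medium_c','coarse_c','torn_c','lid_knob','pan_rim','timer_c']:
    f=nets.find_in(n,'side'); g=nets.regions_of(n,'side')
    print(n,[(np.round(a['centre'],3).tolist(),round(a['confidence'],2)) for a in f[:3]])
    if g:
        m=g[0]['region']; P=W[m]; P=P[~np.isnan(P).any(1)]
        print('  n',m.sum(),'conf',round(g[0]['confidence'],2),'z pct',np.round(np.percentile(P[:,2],[2,25,50,75,90,98]),4),'bbox',np.round(np.percentile(P,[1,99],axis=0)[:,:2],3).tolist())
        zt=np.percentile(P[:,2],98)
        T=P[P[:,2]>zt-.006]
        print('  top fit',len(T),np.round(fitc(T)[0],4),fitc(T)[1].round(4))
E
```

```text
fine_c [([0.501, -0.18, 0.018], 0.89)]
  n 672 conf 0.76 z pct [-0.0005  0.0111  0.0178  0.0288  0.0343  0.0366] bbox [[0.47, -0.22], [0.527, -0.151]]
  top fit 133 [ 0.4989 -0.1928  0.0265] 0.0011
medium_c [([0.49, -0.307, 0.016], 0.72), ([0.597, -0.186, 0.016], 0.16)]
  n 781 conf 0.77 z pct [0.0082 0.0106 0.0157 0.028  0.0339 0.0365] bbox [[0.465, -0.337], [0.517, -0.282]]
  top fit 150 [ 0.4919 -0.3103  0.0263] 0.0009
coarse_c [([0.6, -0.189, 0.02], 0.77)]
  n 606 conf 0.65 z pct [0.0078 0.0107 0.0179 0.0276 0.0334 0.0358] bbox [[0.571, -0.225], [0.623, -0.169]]
  top fit 125 [ 0.5978 -0.1969  0.0262] 0.0011
torn_c [([0.591, -0.34, 0.018], 0.79)]
lid_knob [([0.635, -0.061, 0.016], 0.61)]
  n 356 conf 0.84 z pct [0.0005 0.0125 0.0139 0.0165 0.0356 0.0409] bbox [[0.611, -0.083], [0.663, -0.031]]
  top fit 37 [ 0.6369 -0.058   0.0061] 0.0022
pan_rim [([0.519, 0.143, 0.042], 0.8)]
  n 2032 conf 0.8 z pct [0.0095 0.0365 0.0455 0.0482 0.0633 0.0761] bbox [[0.446, 0.105], [0.593, 0.236]]
  top fit 121 [0.5212 0.1767 0.0264] 0.0016
timer_c [([0.48, -0.046, 0.018], 0.89), ([0.493, -0.305, 0.018], 0.51)]
  n 620 conf 0.82 z pct [0.0017 0.0141 0.016  0.0172 0.0183 0.0193] bbox [[0.443, -0.077], [0.515, -0.009]]
  top fit 494 [ 0.478  -0.0422  0.0252] 0.0088
```

```bash
python3 - <<'E'
from h import *
d=snap('scene','b_scene.png')
for n in ['fine_c','medium_c','coarse_c','torn_c','lid_knob','pan_rim','timer_c']:
    f=nets.find_in(n,'scene'); 
    print(n,[(np.round(a['centre'],3).tolist(),round(a['confidence'],2)) for a in f[:3]])
d=viewer.camera('side'); 
im=cv2.imread('pics/b_side.png')[150:400,220:480]; cv2.imwrite('pics/crop.png',cv2.resize(im,None,fx=2.4,fy=2.4,interpolation=2))
E
```

```text
fine_c [([0.504, -0.189, 0.019], 0.74)]
medium_c [([0.494, -0.29, 0.025], 0.8)]
coarse_c [([0.596, -0.192, 0.023], 0.64)]
torn_c [([0.506, 0.15, 0.048], 0.4)]
lid_knob [([0.633, -0.061, 0.016], 0.53)]
pan_rim [([0.507, 0.15, 0.051], 0.72)]
timer_c [([0.479, -0.042, 0.016], 0.91)]
```

View pics/crop.png

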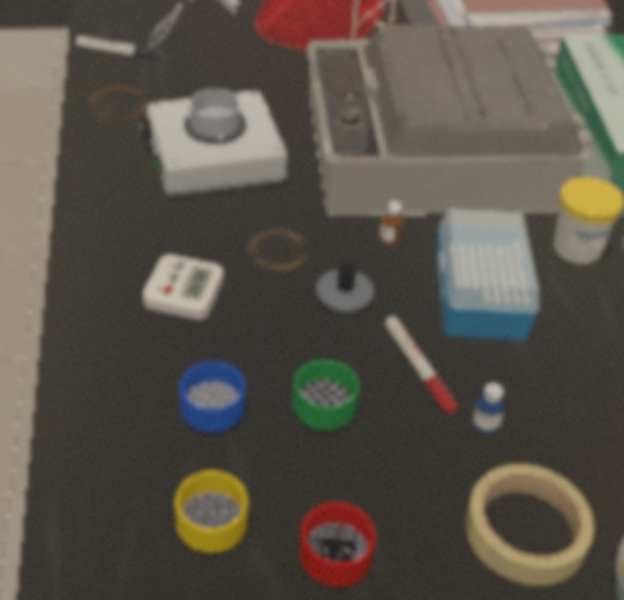

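```bash
python3 - <<'E'
from h import *
W=np.load('W0.npy').reshape(-1,3); W=W[~np.isnan(W).any(1)]
xs=np.arange(.38,.86,.03); ys=np.arange(.36,-.42,-.03)
print('      '+' '.join(f'{x*1000:4.0f}' for x in xs))
for y in ys:
    row=[]
    for x in xs:
        m=(abs(W[:,0]-x)<.015)&(abs(W[:,1]-y)<.015)
        row.append(f'{np.percentile(W[m,2],98)*1000:4.0f}' if m.sum()>2 else '   .')
    print(f'{y*1000:5.0f} '+' '.join(row))
P=W[(abs(W[:,0]-.521)<.04)&(abs(W[:,1]-.177)<.04)]
for a,b in [(.072,.083),(.074,.082),(.055,.078)]:
    T=P[(P[:,2]>a)&(P[:,2]<b)]; print(len(T),np.round(fitc(T)[0],4),np.round(fitc(T,.0268)[0],4),np.ptp(T,axis=0))
print(np.round(P[P[:,2]>.07],3)[::4].tolist())
E
```

```text
380  410  440  470  500  530  560  590  620  650  680  710  740  770  800  830
  360    2    2    3    2    2    2    2    1    1  109  167  276  277    .  246  253
  330    3    2    2    2    2    2    1    2    2    2    .    .    .    .    .  245
  300    2    2    3    2    4    .    .    1    2   81   82   82    .    .    .    .
  270    3    3    2    .    .    .    .    1    2   84   84  113  115  115  115  114
  240    2    1   25   47   47    .   49   46    3   82   81  112  114  116  116  114
  210    2    2   46   48   79   79   49   48    2   82   98  113  114  115  116  115
  180    2    1   46   48   79   77   79   49   79   82  105  113  114  115  116  116
  150    1    1    2   48   78   77   55   49   79   82  102  113  114  115  116  117
  120    2    2    2   48   48   48   47   47   81   96   97  114  115  115  115  115
   90    2    2    2   36    2    2    2    2   80   81   80  112  114  116  116  115
   60    2    1    2    2    1    2    2    2   67   80   81   98  104  106  107  108
   30    2    2    2    2    1    2    1    2    2    1   44   46    1    .
[... 1532 characters left out ...]

[[0.51, 0.206, 0.075], [0.521, 0.202, 0.077], [0.531, 0.2, 0.079], [0.507, 0.199, 0.077], [0.518, 0.207, 0.071], [0.529, 0.202, 0.074], [0.539, 0.196, 0.078], [0.504, 0.201, 0.072], [0.515, 0.203, 0.071], [0.534, 0.2, 0.072], [0.544, 0.19, 0.078], [0.536, 0.194, 0.073], [0.496, 0.181, 0.079], [0.544, 0.188, 0.073], [0.498, 0.186, 0.073], [0.548, 0.173, 0.077], [0.495, 0.17, 0.075], [0.548, 0.171, 0.072], [0.503, 0.162, 0.077], [0.497, 0.164, 0.072], [0.508, 0.155, 0.078], [0.537, 0.157, 0.076], [0.5, 0.162, 0.07], [0.51, 0.153, 0.076], [0.521, 0.153, 0.076], [0.531, 0.15, 0.077], [0.505, 0.156, 0.071], [0.515, 0.149, 0.075], [0.526, 0.149, 0.075], [0.536, 0.156, 0.07], [0.523, 0.15, 0.071]]
```

Emit:
{"name": "drive_tool", "arguments": {
  "plan": [
    {"x":0.366,"y":-0.235,"z":0.092,"rz":0.0713,"fingers":1},
    {"x":0.366,"y":-0.235,"z":0.092,"rz":0.0713,"fingers":1},
    {"x":0.366,"y":-0.235,"z":0.092,"rz":0.0713,"fingers":1},
    {"x":0.366,"y":-0.235,"z":0.092,"rz":0.0713,"fingers":1},
    {"x":0.366,"y":-0.235,"z":0.092,"rz":0.0713,"fingers":1},
    {"x":0.366,"y":-0.235,"z":0.092,"rz":0.0713,"fingers":1},
    {"x":0.366,"y":-0.235,"z":0.092,"rz":0.0713,"fingers":1},
    {"x":0.366,"y":-0.235,"z":0.092,"rz":0.0713,"fingers":1},
    {"x":0.366,"y":-0.235,"z":0.092,"rz":0.0713,"fingers":1},
    {"x":0.366,"y":-0.235,"z":0.092,"rz":0.0713,"fingers":1},
    {"x":0.366,"y":-0.235,"z":0.092,"rz":0.0713,"fingers":1},
    {"x":0.366,"y":-0.235,"z":0.092,"rz":0.0713,"fingers":1}
  ],
  "squeeze": 15
}}

```text
validation failed for argument at $.pl...
```

```bash
cat >> h.py <<'E'
def st():
    s=monitor.read_state(); print('t',round(float(s['time']),2),'p',np.round(s['ee_pos'],4),'q',np.round(s['eef_rot'],4),'F',np.round(s['ft_force'],2),'w',round(float(s['width']),4),'j',np.round(s['joint_positions'],2)); return s
E
python3 - <<'E'
from h import *
st(); d=snap('wrist','c_wrist.png'); W=cloud(d); 
c=cv2.cvtColor(d['color'],cv2.COLOR_RGB2HSV)
m=(c[...,0]>105)&(c[...,0]<130)&(c[...,1]>120)&(W[...,2]>.03)&(W[...,2]<.04)
print(m.sum(),fitc(W[m])if m.sum()>10 else 0, np.round(fitc(W[m],.0268)[0],4))
E
```

```text
t 1.35 p [ 0.2706 -0.5634  0.2923] q [0.975  0.2221 0.     0.    ] F [ 0.22 -0.5  -0.07] w 0.0869 j [ 1.1   0.33 -0.06  1.46  0.02  1.35 -0.09]h.py:17: RuntimeWarning: Mean of empty slice.
  x=P[:,:2]; c0=x.mean(0)
  ret = um.true_divide(
Traceback (most recent call last):
  File "h.py", line 20, in fitc
    s=least_squares(f,q0,loss='soft_l1',f_scale=.002); return s.x, np.sqrt(np.mean(s.fun**2))
ValueError: Initial guess is outside of provided bounds
```

View pics/c_wrist.png

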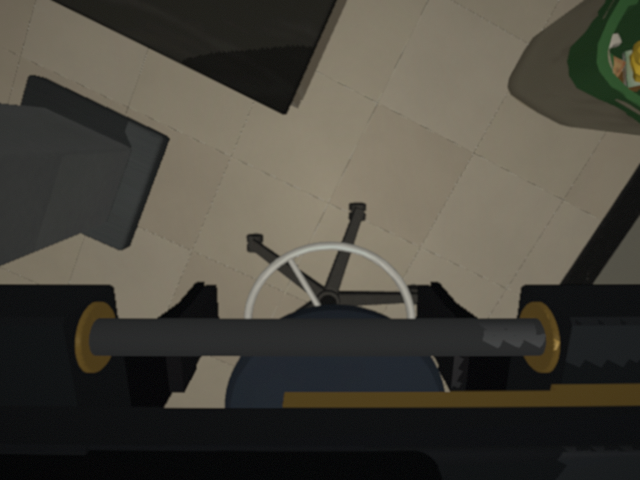

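The wrist view hasn't changed because the call was refused. I'll try a single row.

Emit:
{"name": "drive_tool", "arguments": {
  "plan": [
    {"rx":0.0,"ry":0.0,"rz":0.0713,"x":0.366,"y":-0.235,"z":0.092,"fingers":1.0}
  ],
  "squeeze": 15
}}

```text
time: 1.52
ee_pos: [0.2997, -0.5146, 0.2797]
eef_rot: [0.992, 0.126, -0.0, 0.001]
ft_force: [2.0, 0.2, -0.2]
width: 0.0869
```

Emit:
{"name": "drive_tool", "arguments": {
  "plan": [
    {"rz":0.0416,"x":0.271,"y":-0.257,"z":0.079,"fingers":1.0},
    {"rz":0.0416,"x":0.271,"y":-0.257,"z":0.079,"fingers":1.0},
    {"rz":0.0416,"x":0.271,"y":-0.257,"z":0.079,"fingers":1.0},
    {"rz":0.0416,"x":0.271,"y":-0.257,"z":0.079,"fingers":1.0},
    {"rz":0.0416,"x":0.271,"y":-0.257,"z":0.079,"fingers":1.0},
    {"rz":0.0416,"x":0.271,"y":-0.257,"z":0.079,"fingers":1.0},
    {"rz":0.0416,"x":0.271,"y":-0.257,"z":0.079,"fingers":1.0},
    {"rz":0.0416,"x":0.271,"y":-0.257,"z":0.079,"fingers":1.0},
    {"rz":0.0416,"x":0.271,"y":-0.257,"z":0.079,"fingers":1.0},
    {"rz":0.0416,"x":0.271,"y":-0.257,"z":0.079,"fingers":1.0}
  ]
}}

```text
validation failed for argument at $.pl...
```

```bash

python3 - <<'E'
from h import *
st(); d=snap('wrist','d_wrist.png'); W=cloud(d); 
c=cv2.cvtColor(d['color'],cv2.COLOR_RGB2HSV)
m=(c[...,0]>105)&(c[...,0]<130)&(c[...,1]>120)&(W[...,2]>.03)&(W[...,2]<.04)
print(m.sum(),fitc(W[m])if m.sum()>10 else 0)
E
```

```text
t 1.52 p [ 0.2997 -0.5146  0.2797] q [ 9.920e-01  1.262e-01 -4.000e-04  1.200e-03] F [ 2.03  0.16 -0.17] w 0.0869 j [ 1.02  0.27 -0.07  1.56  0.02  1.31 -0.37]
0 0
```

View pics/d_wrist.png

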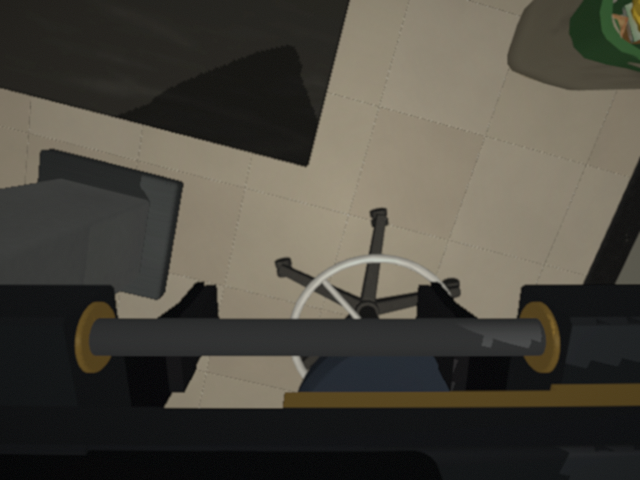

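The picture is the same again. Every row seems to need all seven keys, so I'll resend it with them all.

Emit:
{"name": "drive_tool", "arguments": {
  "plan": [
    {"rx":0.0,"ry":0.0,"rz":0.0416,"x":0.271,"y":-0.257,"z":0.079,"fingers":1.0},
    {"rx":0.0,"ry":0.0,"rz":0.0416,"x":0.271,"y":-0.257,"z":0.079,"fingers":1.0},
    {"rx":0.0,"ry":0.0,"rz":0.0416,"x":0.271,"y":-0.257,"z":0.079,"fingers":1.0},
    {"rx":0.0,"ry":0.0,"rz":0.0416,"x":0.271,"y":-0.257,"z":0.079,"fingers":1.0},
    {"rx":0.0,"ry":0.0,"rz":0.0416,"x":0.271,"y":-0.257,"z":0.079,"fingers":1.0},
    {"rx":0.0,"ry":0.0,"rz":0.0416,"x":0.271,"y":-0.257,"z":0.079,"fingers":1.0},
    {"rx":0.0,"ry":0.0,"rz":0.0416,"x":0.271,"y":-0.257,"z":0.079,"fingers":1.0},
    {"rx":0.0,"ry":0.0,"rz":0.0416,"x":0.271,"y":-0.257,"z":0.079,"fingers":1.0},
    {"rx":0.0,"ry":0.0,"rz":0.0416,"x":0.271,"y":-0.257,"z":0.079,"fingers":1.0}
  ]
}}

```text
time: 2.7
ee_pos: [0.497, -0.1952, 0.2008]
eef_rot: [1.0, -0.001, 0.0, 0.0]
ft_force: [-0.7, -0.6, 0.0]
width: 0.0869
```

```bash

python3 - <<'E'
from h import *
st(); d=snap('wrist','e_wrist.png'); W=cloud(d); 
c=cv2.cvtColor(d['color'],cv2.COLOR_RGB2HSV)
m=(c[...,0]>105)&(c[...,0]<130)&(c[...,1]>120)&(W[...,2]>.03)&(W[...,2]<.04)
print(m.sum(),fitc(W[m])if m.sum()>10 else 0)
E
```

```text
t 2.7 p [ 0.497  -0.1952  0.2008] q [ 1.e+00 -7.e-04  1.e-04  4.e-04] F [-0.7  -0.62  0.  ] w 0.0869 j [ 0.56  0.22 -0.3   1.8   0.07  1.12 -1.34]
1063 (array([ 0.50022509, -0.19193878,  0.02642768]), np.float64(0.0007429475621189788))
```

View pics/e_wrist.png

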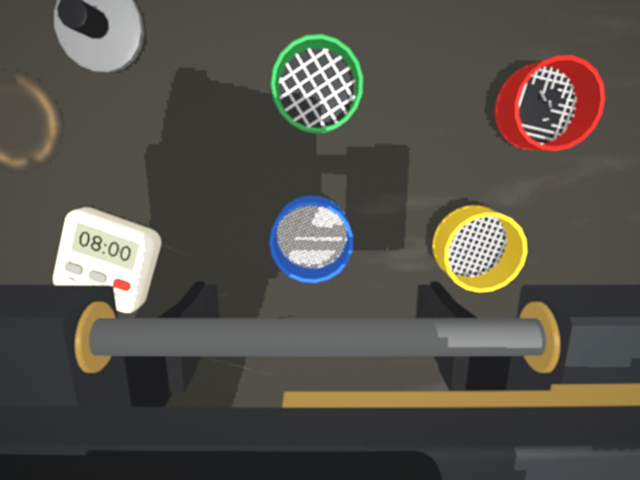

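The wrist camera now shows blue (311,239), yellow (480,248), green (317,83), red (550,103), the lid (98,32) and the timer (108,255). I'll fit all of them from this picture.

```bash
cat >> h.py <<'E'
HU={'blue':(105,130),'yellow':(22,34),'green':(50,85),'red':(172,200)}
def rims(d,zlo=.03,zhi=.041,cols=HU):
    W=cloud(d); c=cv2.cvtColor(d['color'],cv2.COLOR_RGB2HSV); o={}
    for k,(a,b) in cols.items():
        h=c[...,0].astype(int)
        m=(h>=a)&(h<=b)&(c[...,1]>120)&(W[...,2]>zlo)&(W[...,2]<zhi)
        if k=='red': m=((h>=172)|(h<=6))&(c[...,1]>120)&(W[...,2]>zlo)&(W[...,2]<zhi)
        if m.sum()>30:
            q,e=fitc(W[m]); o[k]=q; print(k,m.sum(),np.round(q,4),round(e,4),'z98',round(np.percentile(W[m][:,2],90),4))
    return o
E
python3 - <<'E'
from h import *
d=viewer.camera('wrist'); rims(d); W=cloud(d)
P=W[0:60,20:150].reshape(-1,3); T=P[(P[:,2]>.037)&(P[:,2]<.045)]; print(len(T), np.median(T,0), fitc(T))
T=P[(P[:,2]>.011)&(P[:,2]<.018)]; print(fitc(T))
g=nets.regions_of('timer_c','wrist'); print(np.nanmedian(W[g[0]['region']],0)); np.save('timer0.npy',np.nanmedian(W[g[0]['region']],0))
E
```

```text
blue 1115 [ 0.5002 -0.1919  0.0264] 0.0007 z98 0.0368
yellow 1399 [ 0.4932 -0.3082  0.0264] 0.0008 z98 0.0366
green 1412 [ 0.5987 -0.1955  0.0262] 0.0008 z98 0.0368
red 1988 [ 0.5879 -0.3439  0.0264] 0.0009 z98 0.0365
826 [ 0.63745059 -0.05631386  0.04069252] (array([ 0.63752107, -0.05615882,  0.0060442 ]), np.float64(0.002056486193767344))
(array([ 0.63856777, -0.05445666,  0.01941817]), np.float64(0.005471227067548095))
[ 0.48650678 -0.04527774  0.01703719]
```

Emit:
{"name": "drive_tool", "arguments": {
  "plan": [
    {"rx":0.0,"ry":0.0,"rz":0.0,"x":0.003,"y":-0.003,"z":0.04,"fingers":1.0},
    {"rx":0.0,"ry":0.0,"rz":0.0,"x":0.003,"y":-0.003,"z":0.08,"fingers":1.0},
    {"rx":0.0,"ry":0.0,"rz":0.0,"x":0.003,"y":-0.003,"z":0.11,"fingers":1.0},
    {"rx":0.0,"ry":0.0,"rz":0.0,"x":0.003,"y":-0.003,"z":0.122,"fingers":1.0},
    {"rx":0.0,"ry":0.0,"rz":0.0,"x":0.003,"y":-0.003,"z":0.122,"fingers":1.0},
    {"rx":0.0,"ry":0.0,"rz":0.0,"x":0.003,"y":-0.003,"z":0.122,"fingers":0.5},
    {"rx":0.0,"ry":0.0,"rz":0.0,"x":0.003,"y":-0.003,"z":0.122,"fingers":0.5},
    {"rx":0.0,"ry":0.0,"rz":0.0,"x":0.003,"y":-0.003,"z":0.122,"fingers":0.5},
    {"rx":0.0,"ry":0.0,"rz":0.0,"x":0.003,"y":-0.003,"z":0.122,"fingers":0.5}
  ],
  "squeeze": 12
}}

```text
time: 3.98
ee_pos: [0.5007, -0.1905, 0.0788]
eef_rot: [1.0, 0.0, 0.0, 0.0]
ft_force: [-0.2, 0.4, 2.3]
width: 0.0558
```

Emit:
{"name": "drive_tool", "arguments": {
  "plan": [
    {"rx":0.0,"ry":0.0,"rz":0.0,"x":0.0,"y":0.0,"z":-0.03,"fingers":0.5},
    {"rx":0.0,"ry":0.0,"rz":0.0,"x":0.0,"y":0.0,"z":-0.08,"fingers":0.5},
    {"rx":0.0,"ry":0.0,"rz":0.0,"x":0.005,"y":-0.04,"z":-0.13,"fingers":0.5},
    {"rx":0.0,"ry":0.0,"rz":0.0,"x":0.01,"y":-0.09,"z":-0.16,"fingers":0.5},
    {"rx":0.0,"ry":0.0,"rz":0.0,"x":0.015,"y":-0.14,"z":-0.171,"fingers":0.5},
    {"rx":0.0,"ry":0.0,"rz":0.0,"x":0.0205,"y":-0.2,"z":-0.171,"fingers":0.5},
    {"rx":0.0,"ry":0.0,"rz":0.0,"x":0.0205,"y":-0.26,"z":-0.171,"fingers":0.5},
    {"rx":0.0,"ry":0.0,"rz":0.0,"x":0.0205,"y":-0.32,"z":-0.171,"fingers":0.5},
    {"rx":0.0,"ry":0.0,"rz":0.0,"x":0.0205,"y":-0.35,"z":-0.171,"fingers":0.5},
    {"rx":0.0,"ry":0.0,"rz":0.0,"x":0.0205,"y":-0.367,"z":-0.171,"fingers":0.5},
    {"rx":0.0,"ry":0.0,"rz":0.0,"x":0.0205,"y":-0.367,"z":-0.171,"fingers":0.5},
    {"rx":0.0,"ry":0.0,"rz":0.0,"x":0.0205,"y":-0.367,"z":-0.171,"fingers":0.5}
  ]
}}

```text
time: 5.48
ee_pos: [0.5211, 0.1748, 0.2493]
eef_rot: [1.0, -0.001, -0.0, 0.0]
ft_force: [0.1, -0.4, -1.4]
width: 0.0553
```

```bash

python3 - <<'E'
from h import *
s=st(); d=snap('wrist','f_wrist.png'); W=cloud(d); np.save('Wf.npy',W)
P=W.reshape(-1,3); c=d['color'].reshape(-1,3).astype(int); grey=(c.max(1)-c.min(1))<40
T=P[grey&(abs(P[:,0]-.521)<.045)&(abs(P[:,1]-.177)<.045)&(P[:,2]>.074)&(P[:,2]<.084)]
print(len(T),fitc(T)); np.save('panT.npy',T)
p=s['ee_pos']
rims(d,p[2]-.085,p[2]-.03)
E
```

```text
t 5.47 p [0.5211 0.1748 0.2493] q [ 1.e+00 -7.e-04 -0.e+00  5.e-04] F [ 0.06 -0.43 -1.44] w 0.0553 j [ 0.09  0.25 -0.57  1.7   0.14  1.24 -2.09]
629 (array([0.52306756, 0.17783869, 0.02629199]), np.float64(0.000778279007333834))
blue 7064 [0.5216 0.1744 0.0263] 0.0006 z98 0.2065
```

View pics/f_wrist.png

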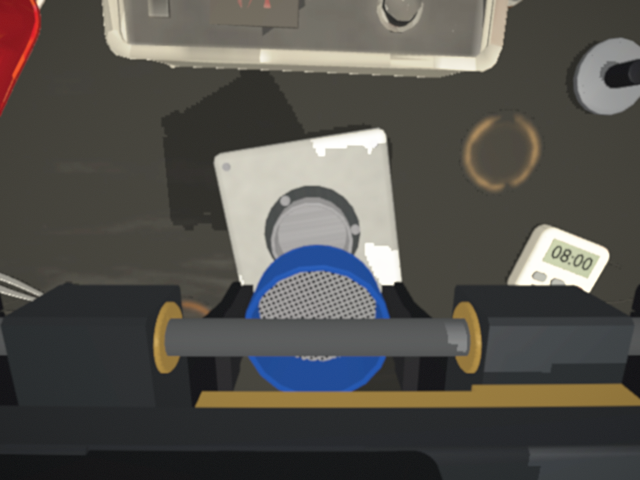

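The held blue sieve (317,315) is level and centred in the jaws, and the pan shows behind it at (313,230). I'll lower it to just above the rim.

Emit:
{"name": "drive_tool", "arguments": {
  "plan": [
    {"rx":0.0,"ry":0.0,"rz":0.0,"x":0.001,"y":-0.003,"z":0.03,"fingers":0.5},
    {"rx":0.0,"ry":0.0,"rz":0.0,"x":0.001,"y":-0.003,"z":0.07,"fingers":0.5},
    {"rx":0.0,"ry":0.0,"rz":0.0,"x":0.001,"y":-0.003,"z":0.086,"fingers":0.5},
    {"rx":0.0,"ry":0.0,"rz":0.0,"x":0.001,"y":-0.003,"z":0.089,"fingers":0.5},
    {"rx":0.0,"ry":0.0,"rz":0.0,"x":0.001,"y":-0.003,"z":0.092,"fingers":0.5},
    {"rx":0.0,"ry":0.0,"rz":0.0,"x":0.001,"y":-0.003,"z":0.094,"fingers":0.5},
    {"rx":0.0,"ry":0.0,"rz":0.0,"x":0.001,"y":-0.003,"z":0.096,"fingers":0.5},
    {"rx":0.0,"ry":0.0,"rz":0.0,"x":0.001,"y":-0.003,"z":0.096,"fingers":0.5}
  ]
}}

```text
time: 6.52
ee_pos: [0.5218, 0.1796, 0.1536]
eef_rot: [1.0, 0.0, 0.0, 0.0]
ft_force: [0.4, 0.1, -0.1]
width: 0.0557
```

```bash

python3 - <<'E'
from h import *
s=st(); d=snap('side','g_side.png'); W=cloud(d)
rims(d,.09,.125)
im=cv2.imread('pics/g_side.png')[150:270,240:400]; cv2.imwrite('pics/g_crop.png',cv2.resize(im,None,fx=4,fy=4,interpolation=2))
E
```

```text
t 6.53 p [0.5218 0.1796 0.1536] q [1.e+00 4.e-04 2.e-04 0.e+00] F [ 0.36  0.08 -0.07] w 0.0557 j [ 0.06  0.35 -0.55  1.79  0.21  1.06 -2.14]
blue 161 [1.2515 0.4741 0.8093] 0.0141 z98 0.1245
green 41 [ 1.0137 -0.4253  0.0026] 0.0012 z98 0.1125
red 732 [ 0.3834 -0.1737  0.636 ] 0.03 z98 0.1218
```

View pics/g_crop.png

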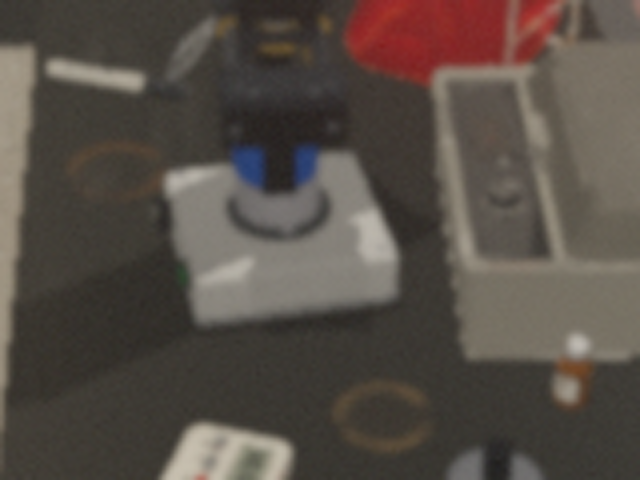

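It's already inside the rim with no contact force. The commanded y came out 2 mm too far, because the measured pose lags for a moment after fast moves. I'll correct that and finish seating.

Emit:
{"name": "drive_tool", "arguments": {
  "plan": [
    {"rx":0.0,"ry":0.0,"rz":0.0,"x":0.0005,"y":0.002,"z":0.0,"fingers":0.5},
    {"rx":0.0,"ry":0.0,"rz":0.0,"x":0.0005,"y":0.002,"z":0.002,"fingers":0.5},
    {"rx":0.0,"ry":0.0,"rz":0.0,"x":0.0005,"y":0.002,"z":0.0035,"fingers":0.5},
    {"rx":0.0,"ry":0.0,"rz":0.0,"x":0.0005,"y":0.002,"z":0.0035,"fingers":0.5},
    {"rx":0.0,"ry":0.0,"rz":0.0,"x":0.0005,"y":0.002,"z":0.0035,"fingers":0.5}
  ]
}}

```text
time: 7.2
ee_pos: [0.5223, 0.1777, 0.1499]
eef_rot: [1.0, 0.0, 0.0, -0.0]
ft_force: [1.6, 2.5, -1.4]
width: 0.0552
```

Emit:
{"name": "drive_tool", "arguments": {
  "plan": [
    {"rx":0.0,"ry":0.0,"rz":0.0,"x":0.0,"y":0.0,"z":0.0,"fingers":0.85},
    {"rx":0.0,"ry":0.0,"rz":0.0,"x":0.0,"y":0.0,"z":0.0,"fingers":0.85},
    {"rx":0.0,"ry":0.0,"rz":0.0,"x":0.0,"y":0.0,"z":0.0,"fingers":0.85},
    {"rx":0.0,"ry":0.0,"rz":0.0,"x":0.0,"y":0.0,"z":-0.02,"fingers":0.85},
    {"rx":0.0,"ry":0.0,"rz":0.0,"x":0.0,"y":0.0,"z":-0.06,"fingers":0.85},
    {"rx":0.0,"ry":0.0,"rz":0.0,"x":0.0,"y":0.0,"z":-0.1,"fingers":1.0},
    {"rx":0.0,"ry":0.0,"rz":0.0,"x":0.0,"y":0.0,"z":-0.11,"fingers":1.0},
    {"rx":0.0,"ry":0.0,"rz":0.0,"x":0.0,"y":0.0,"z":-0.11,"fingers":1.0},
    {"rx":0.0,"ry":0.0,"rz":0.0,"x":0.0,"y":0.0,"z":-0.11,"fingers":1.0}
  ]
}}

```text
time: 8.32
ee_pos: [0.5217, 0.1773, 0.2585]
eef_rot: [1.0, 0.0, -0.001, 0.0]
ft_force: [0.0, 0.3, 0.9]
width: 0.0868
```

```bash
cat >> h.py <<'E'
def level(d,col,zlo,zhi):
    W=cloud(d); c=cv2.cvtColor(d['color'],cv2.COLOR_RGB2HSV); a,b=HU[col]
    m=(c[...,0]>=a)&(c[...,0]<=b)&(c[...,1]>120)&(W[...,2]>zlo)&(W[...,2]<zhi)
    P=W[m]; q,e=fitc(P); rr=np.hypot(*(P[:,:2]-q[:2]).T); P=P[(rr>.0258)&(rr<.0275)]
    # top envelope
    A=np.c_[P[:,:2]-q[:2],np.ones(len(P))]; k,*_=np.linalg.lstsq(A,P[:,2],rcond=None)
    for _ in range(5):
        res=P[:,2]-A@k; g=abs(res)<.0015; k,*_=np.linalg.lstsq(A[g],P[g,2],rcond=None)
    print(col,'centre',np.round(q,4),'rim z',round(k[2],4),'tilt mrad',np.round(k[:2]*1000,1),g.sum())
E
python3 - <<'E'
from h import *
s=st(); d=snap('wrist','h_wrist.png'); W=cloud(d)
rims(d,.09,.12); level(d,'blue',.1,.115)
E
```

```text
t 8.32 p [0.5217 0.1773 0.2585] q [ 1.e+00  4.e-04 -1.e-03  3.e-04] F [0.05 0.34 0.86] w 0.0868 j [ 0.09  0.24 -0.57  1.68  0.14  1.26 -2.08]
blue 1802 [0.5223 0.1772 0.0262] 0.0006 z98 0.1075
blue centre [0.5222 0.1772 0.0262] rim z 0.1069 tilt mrad [ 5.8 -0.8] 569
```

View pics/h_wrist.png

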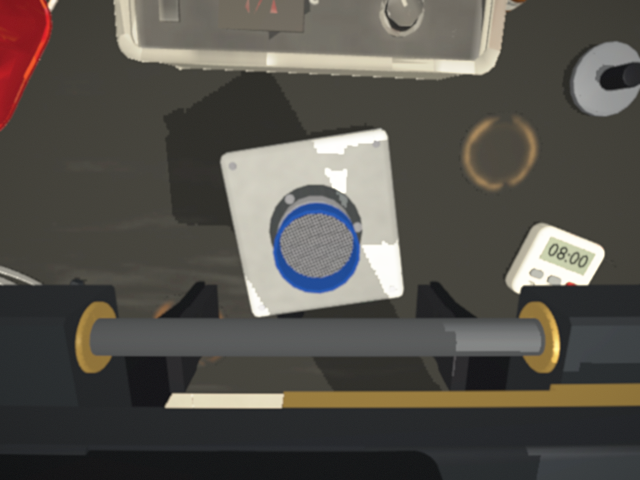

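Blue is seated: its rim is at z=0.107, as expected, and it's level and centred at (316,250). Next is yellow.

Emit:
{"name": "drive_tool", "arguments": {
  "plan": [
    {"rx":0.0,"ry":0.0,"rz":0.0,"x":-0.003,"y":0.05,"z":0.0,"fingers":1.0},
    {"rx":0.0,"ry":0.0,"rz":0.0,"x":-0.006,"y":0.11,"z":0.02,"fingers":1.0},
    {"rx":0.0,"ry":0.0,"rz":0.0,"x":-0.01,"y":0.17,"z":0.04,"fingers":1.0},
    {"rx":0.0,"ry":0.0,"rz":0.0,"x":-0.014,"y":0.23,"z":0.05,"fingers":1.0},
    {"rx":0.0,"ry":0.0,"rz":0.0,"x":-0.018,"y":0.29,"z":0.06,"fingers":1.0},
    {"rx":0.0,"ry":0.0,"rz":0.0,"x":-0.022,"y":0.35,"z":0.07,"fingers":1.0},
    {"rx":0.0,"ry":0.0,"rz":0.0,"x":-0.026,"y":0.41,"z":0.08,"fingers":1.0},
    {"rx":0.0,"ry":0.0,"rz":0.0,"x":-0.029,"y":0.46,"z":0.09,"fingers":1.0},
    {"rx":0.0,"ry":0.0,"rz":0.0,"x":-0.029,"y":0.485,"z":0.09,"fingers":1.0},
    {"rx":0.0,"ry":0.0,"rz":0.0,"x":-0.029,"y":0.485,"z":0.09,"fingers":1.0},
    {"rx":0.0,"ry":0.0,"rz":0.0,"x":-0.029,"y":0.485,"z":0.09,"fingers":1.0},
    {"rx":0.0,"ry":0.0,"rz":0.0,"x":-0.029,"y":0.485,"z":0.09,"fingers":1.0}
  ]
}}

```text
time: 9.88
ee_pos: [0.494, -0.306, 0.1699]
eef_rot: [1.0, 0.001, -0.0, -0.0]
ft_force: [0.1, 0.2, 0.2]
width: 0.0872
```

```bash

python3 - <<'E'
from h import *
s=st(); d=snap('wrist','i_wrist.png'); rims(d)
E
```

```text
t 9.88 p [ 0.494  -0.306   0.1699] q [ 1.0e+00  1.4e-03 -0.0e+00 -2.0e-04] F [0.08 0.24 0.22] w 0.0872 j [ 0.68  0.35 -0.24  1.71  0.09  1.09 -1.16]
yellow 1523 [ 0.4931 -0.3092  0.0264] 0.0008 z98 0.0367
green 2492 [ 0.599  -0.1964  0.0264] 0.0008 z98 0.0365
red 1935 [ 0.5878 -0.3443  0.0264] 0.0008 z98 0.0367
```

View pics/i_wrist.png

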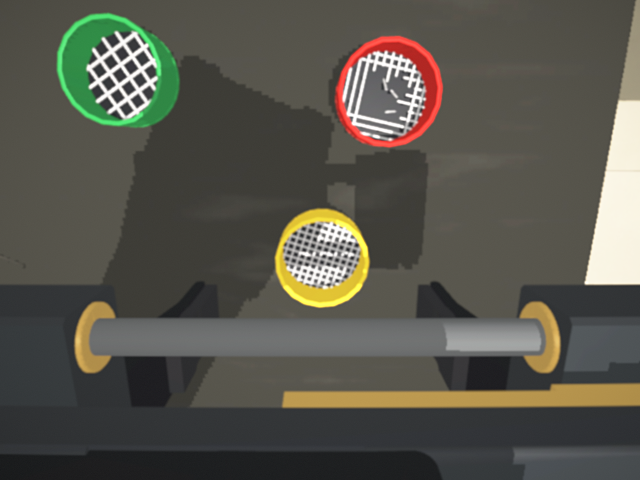

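Yellow is at (322,258), between the fingers, so I can descend and grip.

Emit:
{"name": "drive_tool", "arguments": {
  "plan": [
    {"rx":0.0,"ry":0.0,"rz":0.0,"x":0.0,"y":0.001,"z":0.04,"fingers":1.0},
    {"rx":0.0,"ry":0.0,"rz":0.0,"x":0.0,"y":0.001,"z":0.075,"fingers":1.0},
    {"rx":0.0,"ry":0.0,"rz":0.0,"x":0.0,"y":0.001,"z":0.09,"fingers":1.0},
    {"rx":0.0,"ry":0.0,"rz":0.0,"x":0.0,"y":0.001,"z":0.09,"fingers":1.0},
    {"rx":0.0,"ry":0.0,"rz":0.0,"x":0.0,"y":0.001,"z":0.09,"fingers":0.5},
    {"rx":0.0,"ry":0.0,"rz":0.0,"x":0.0,"y":0.001,"z":0.09,"fingers":0.5},
    {"rx":0.0,"ry":0.0,"rz":0.0,"x":0.0,"y":0.001,"z":0.09,"fingers":0.5},
    {"rx":0.0,"ry":0.0,"rz":0.0,"x":0.0,"y":0.001,"z":0.09,"fingers":0.5},
    {"rx":0.0,"ry":0.0,"rz":0.0,"x":0.0,"y":0.001,"z":0.09,"fingers":0.5}
  ]
}}

```text
time: 11.05
ee_pos: [0.4938, -0.3086, 0.0804]
eef_rot: [1.0, 0.0, 0.0, 0.0]
ft_force: [-1.4, 0.5, 4.0]
width: 0.0562
```

Emit:
{"name": "drive_tool", "arguments": {
  "plan": [
    {"rx":0.0,"ry":0.0,"rz":0.0,"x":0.0,"y":0.0,"z":-0.03,"fingers":0.5},
    {"rx":0.0,"ry":0.0,"rz":0.0,"x":0.0,"y":0.0,"z":-0.08,"fingers":0.5},
    {"rx":0.0,"ry":0.0,"rz":0.0,"x":0.005,"y":-0.04,"z":-0.12,"fingers":0.5},
    {"rx":0.0,"ry":0.0,"rz":0.0,"x":0.01,"y":-0.09,"z":-0.15,"fingers":0.5},
    {"rx":0.0,"ry":0.0,"rz":0.0,"x":0.015,"y":-0.15,"z":-0.17,"fingers":0.5},
    {"rx":0.0,"ry":0.0,"rz":0.0,"x":0.02,"y":-0.21,"z":-0.19,"fingers":0.5},
    {"rx":0.0,"ry":0.0,"rz":0.0,"x":0.024,"y":-0.27,"z":-0.2,"fingers":0.5},
    {"rx":0.0,"ry":0.0,"rz":0.0,"x":0.0285,"y":-0.33,"z":-0.2,"fingers":0.5},
    {"rx":0.0,"ry":0.0,"rz":0.0,"x":0.0285,"y":-0.39,"z":-0.2,"fingers":0.5},
    {"rx":0.0,"ry":0.0,"rz":0.0,"x":0.0285,"y":-0.44,"z":-0.2,"fingers":0.5},
    {"rx":0.0,"ry":0.0,"rz":0.0,"x":0.0285,"y":-0.475,"z":-0.2,"fingers":0.5},
    {"rx":0.0,"ry":0.0,"rz":0.0,"x":0.0285,"y":-0.486,"z":-0.2,"fingers":0.5}
  ]
}}

```text
time: 12.55
ee_pos: [0.5211, 0.1801, 0.2798]
eef_rot: [1.0, 0.002, -0.0, -0.0]
ft_force: [0.2, -0.1, -0.2]
width: 0.0565
```

Emit:
{"name": "drive_tool", "arguments": {
  "plan": [
    {"rx":0.0,"ry":0.0,"rz":0.0,"x":0.0,"y":0.0,"z":0.0,"fingers":0.5},
    {"rx":0.0,"ry":0.0,"rz":0.0,"x":0.0,"y":0.0,"z":0.0,"fingers":0.5},
    {"rx":0.0,"ry":0.0,"rz":0.0,"x":0.0,"y":0.0,"z":0.0,"fingers":0.5},
    {"rx":0.0,"ry":0.0,"rz":0.0,"x":0.0,"y":0.0,"z":0.0,"fingers":0.5}
  ]
}}

```text
time: 13.05
ee_pos: [0.5219, 0.1769, 0.28]
eef_rot: [1.0, -0.0, 0.0, 0.0]
ft_force: [0.4, -0.2, -0.9]
width: 0.0563
```

```bash

python3 - <<'E'
from h import *
s=st(); d=snap('wrist','j_wrist.png'); rims(d,.1,.113,{'blue':HU['blue']}); p=s['ee_pos'][2]; rims(d,p-.07,p-.03,{'yellow':HU['yellow']})
level(d,'yellow',p-.047,p-.038)
E
```

```text
t 13.05 p [0.5219 0.1769 0.28  ] q [ 1.e+00 -1.e-04  1.e-04  2.e-04] F [ 0.4  -0.18 -0.91] w 0.0563 j [ 0.1   0.23 -0.59  1.65  0.13  1.3  -2.08]
blue 517 [0.5225 0.1773 0.026 ] 0.0006 z98 0.1078
yellow 7008 [0.5221 0.1765 0.0262] 0.0008 z98 0.2357
yellow centre [0.5216 0.1765 0.0262] rim z 0.2354 tilt mrad [ 1.1 -0.7] 1339
```

View pics/j_wrist.png

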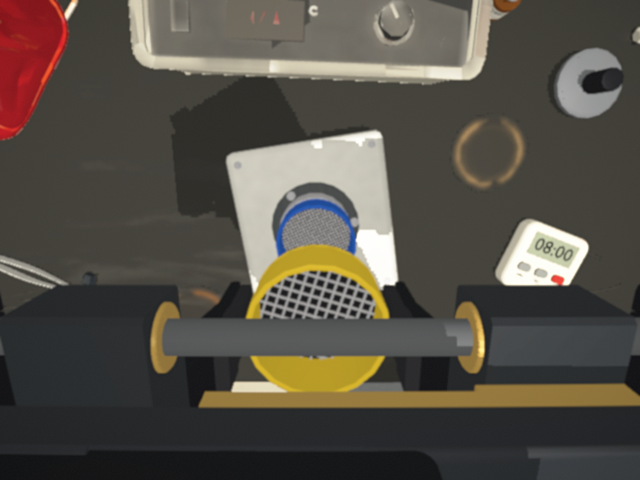

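Yellow sits over blue to within 1 mm and is level, so I'll lower it, seat it, release and lift.

Emit:
{"name": "drive_tool", "arguments": {
  "plan": [
    {"rx":0.0,"ry":0.0,"rz":0.0,"x":0.0,"y":-0.0005,"z":0.03,"fingers":0.5},
    {"rx":0.0,"ry":0.0,"rz":0.0,"x":0.0,"y":-0.0005,"z":0.07,"fingers":0.5},
    {"rx":0.0,"ry":0.0,"rz":0.0,"x":0.0,"y":-0.0005,"z":0.088,"fingers":0.5},
    {"rx":0.0,"ry":0.0,"rz":0.0,"x":0.0,"y":-0.0005,"z":0.092,"fingers":0.5},
    {"rx":0.0,"ry":0.0,"rz":0.0,"x":0.0,"y":-0.0005,"z":0.095,"fingers":0.5},
    {"rx":0.0,"ry":0.0,"rz":0.0,"x":0.0,"y":-0.0005,"z":0.098,"fingers":0.5},
    {"rx":0.0,"ry":0.0,"rz":0.0,"x":0.0,"y":-0.0005,"z":0.1,"fingers":0.5},
    {"rx":0.0,"ry":0.0,"rz":0.0,"x":0.0,"y":-0.0005,"z":0.1,"fingers":0.5},
    {"rx":0.0,"ry":0.0,"rz":0.0,"x":0.0,"y":-0.0005,"z":0.1,"fingers":0.5}
  ]
}}

```text
time: 14.22
ee_pos: [0.5218, 0.1782, 0.1801]
eef_rot: [1.0, 0.0, 0.0, 0.0]
ft_force: [-1.0, -0.5, 0.1]
width: 0.0566
```

Emit:
{"name": "drive_tool", "arguments": {
  "plan": [
    {"rx":0.0,"ry":0.0,"rz":0.0,"x":0.0,"y":0.0,"z":0.0005,"fingers":0.5},
    {"rx":0.0,"ry":0.0,"rz":0.0,"x":0.0,"y":0.0,"z":0.0005,"fingers":0.85},
    {"rx":0.0,"ry":0.0,"rz":0.0,"x":0.0,"y":0.0,"z":0.0,"fingers":0.85},
    {"rx":0.0,"ry":0.0,"rz":0.0,"x":0.0,"y":0.0,"z":0.0,"fingers":0.85},
    {"rx":0.0,"ry":0.0,"rz":0.0,"x":0.0,"y":0.0,"z":-0.02,"fingers":0.85},
    {"rx":0.0,"ry":0.0,"rz":0.0,"x":0.0,"y":0.0,"z":-0.06,"fingers":0.85},
    {"rx":0.0,"ry":0.0,"rz":0.0,"x":0.0,"y":0.0,"z":-0.1,"fingers":1.0},
    {"rx":0.0,"ry":0.0,"rz":0.0,"x":0.0,"y":0.0,"z":-0.11,"fingers":1.0},
    {"rx":0.0,"ry":0.0,"rz":0.0,"x":0.0,"y":0.0,"z":-0.11,"fingers":1.0},
    {"rx":0.0,"ry":0.0,"rz":0.0,"x":0.0,"y":0.0,"z":-0.11,"fingers":1.0}
  ]
}}

```text
time: 15.48
ee_pos: [0.5213, 0.1778, 0.2885]
eef_rot: [1.0, 0.0, -0.001, 0.0]
ft_force: [-0.6, -0.7, -0.7]
width: 0.0869
```

```bash

python3 - <<'E'
from h import *
s=st(); d=snap('wrist','k_wrist.png'); level(d,'yellow',.125,.142)
E
```

```text
t 15.47 p [0.5213 0.1778 0.2885] q [ 1.e+00  4.e-04 -1.e-03  4.e-04] F [-0.6  -0.74 -0.66] w 0.0869 j [ 0.11  0.22 -0.59  1.64  0.13  1.32 -2.08]
yellow centre [0.5212 0.1776 0.0262] rim z 0.1346 tilt mrad [14.6 16.1] 502
```

View pics/k_wrist.png

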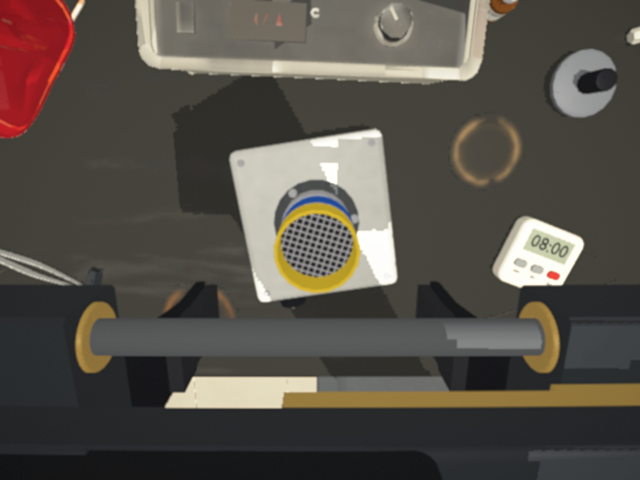

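```bash

python3 - <<'E'
from h import *
for i in range(4):
    d=viewer.camera('wrist'); level(d,'yellow',.128,.142)
d=viewer.camera('side'); level(d,'yellow',.125,.145)
E
```

```text
yellow centre [0.5212 0.1776 0.0262] rim z 0.1349 tilt mrad [ 2.8 -0.1] 604
yellow centre [0.5212 0.1776 0.0262] rim z 0.135 tilt mrad [0.9 0.9] 597
yellow centre [0.5211 0.1776 0.0262] rim z 0.135 tilt mrad [0.7 0.8] 598
yellow centre [0.5212 0.1776 0.0262] rim z 0.135 tilt mrad [ 0.4 -1.7] 612
yellow centre [0.5194 0.176  0.0265] rim z 0.1308 tilt mrad [ 28.9 -14.1] 26
```

Yellow is seated and level, with its rim at 0.135. Next is green.

Emit:
{"name": "drive_tool", "arguments": {
  "plan": [
    {"rx":0.0,"ry":0.0,"rz":0.0,"x":0.005,"y":0.05,"z":0.0,"fingers":1.0},
    {"rx":0.0,"ry":0.0,"rz":0.0,"x":0.015,"y":0.11,"z":0.0,"fingers":1.0},
    {"rx":0.0,"ry":0.0,"rz":0.0,"x":0.03,"y":0.17,"z":0.02,"fingers":1.0},
    {"rx":0.0,"ry":0.0,"rz":0.0,"x":0.045,"y":0.23,"z":0.05,"fingers":1.0},
    {"rx":0.0,"ry":0.0,"rz":0.0,"x":0.06,"y":0.29,"z":0.08,"fingers":1.0},
    {"rx":0.0,"ry":0.0,"rz":0.0,"x":0.0775,"y":0.34,"z":0.11,"fingers":1.0},
    {"rx":0.0,"ry":0.0,"rz":0.0,"x":0.0775,"y":0.365,"z":0.12,"fingers":1.0},
    {"rx":0.0,"ry":0.0,"rz":0.0,"x":0.0775,"y":0.374,"z":0.12,"fingers":1.0},
    {"rx":0.0,"ry":0.0,"rz":0.0,"x":0.0775,"y":0.374,"z":0.12,"fingers":1.0},
    {"rx":0.0,"ry":0.0,"rz":0.0,"x":0.0775,"y":0.374,"z":0.12,"fingers":1.0},
    {"rx":0.0,"ry":0.0,"rz":0.0,"x":0.0775,"y":0.374,"z":0.12,"fingers":1.0},
    {"rx":0.0,"ry":0.0,"rz":0.0,"x":0.0775,"y":0.374,"z":0.12,"fingers":1.0}
  ]
}}

```text
time: 17.27
ee_pos: [0.5997, -0.1951, 0.1704]
eef_rot: [1.0, 0.001, 0.0, 0.0]
ft_force: [-0.5, -0.1, -0.4]
width: 0.087
```

```bash

python3 - <<'E'
from h import *
s=st(); d=snap('wrist','l_wrist.png'); rims(d)
E
```

```text
t 17.27 p [ 0.5997 -0.1951  0.1704] q [1.e+00 9.e-04 3.e-04 1.e-04] F [-0.53 -0.11 -0.41] w 0.087 j [ 0.51  0.46 -0.35  1.57  0.17  1.14 -1.44]
blue 490 [ 0.7405 -0.2203  0.0095] 0.0011 z98 0.0344
green 1463 [ 0.5996 -0.1957  0.0264] 0.0007 z98 0.0367
red 1214 [ 0.5885 -0.3439  0.0265] 0.0007 z98 0.0365
```

View pics/l_wrist.png

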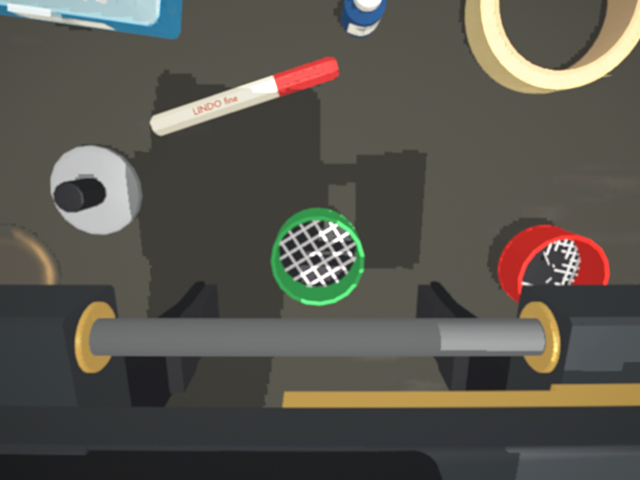

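Green is centred at (318,257), so I can descend and grip.

Emit:
{"name": "drive_tool", "arguments": {
  "plan": [
    {"rx":0.0,"ry":0.0,"rz":0.0,"x":0.0,"y":0.0,"z":0.04,"fingers":1.0},
    {"rx":0.0,"ry":0.0,"rz":0.0,"x":0.0,"y":0.0,"z":0.075,"fingers":1.0},
    {"rx":0.0,"ry":0.0,"rz":0.0,"x":0.0,"y":0.0,"z":0.09,"fingers":1.0},
    {"rx":0.0,"ry":0.0,"rz":0.0,"x":0.0,"y":0.0,"z":0.09,"fingers":1.0},
    {"rx":0.0,"ry":0.0,"rz":0.0,"x":0.0,"y":0.0,"z":0.09,"fingers":0.5},
    {"rx":0.0,"ry":0.0,"rz":0.0,"x":0.0,"y":0.0,"z":0.09,"fingers":0.5},
    {"rx":0.0,"ry":0.0,"rz":0.0,"x":0.0,"y":0.0,"z":0.09,"fingers":0.5},
    {"rx":0.0,"ry":0.0,"rz":0.0,"x":0.0,"y":0.0,"z":0.09,"fingers":0.5},
    {"rx":0.0,"ry":0.0,"rz":0.0,"x":0.0,"y":0.0,"z":0.09,"fingers":0.5}
  ]
}}

```text
time: 18.45
ee_pos: [0.5998, -0.1959, 0.0804]
eef_rot: [1.0, 0.0, 0.0, 0.0]
ft_force: [-0.7, -0.3, 4.2]
width: 0.0566
```

Emit:
{"name": "drive_tool", "arguments": {
  "plan": [
    {"rx":0.0,"ry":0.0,"rz":0.0,"x":0.0,"y":0.0,"z":-0.03,"fingers":0.5},
    {"rx":0.0,"ry":0.0,"rz":0.0,"x":0.0,"y":0.0,"z":-0.08,"fingers":0.5},
    {"rx":0.0,"ry":0.0,"rz":0.0,"x":-0.015,"y":-0.03,"z":-0.13,"fingers":0.5},
    {"rx":0.0,"ry":0.0,"rz":0.0,"x":-0.03,"y":-0.06,"z":-0.175,"fingers":0.5},
    {"rx":0.0,"ry":0.0,"rz":0.0,"x":-0.045,"y":-0.105,"z":-0.21,"fingers":0.5},
    {"rx":0.0,"ry":0.0,"rz":0.0,"x":-0.06,"y":-0.16,"z":-0.23,"fingers":0.5},
    {"rx":0.0,"ry":0.0,"rz":0.0,"x":-0.0785,"y":-0.215,"z":-0.23,"fingers":0.5},
    {"rx":0.0,"ry":0.0,"rz":0.0,"x":-0.0785,"y":-0.27,"z":-0.23,"fingers":0.5},
    {"rx":0.0,"ry":0.0,"rz":0.0,"x":-0.0785,"y":-0.325,"z":-0.23,"fingers":0.5},
    {"rx":0.0,"ry":0.0,"rz":0.0,"x":-0.0785,"y":-0.36,"z":-0.23,"fingers":0.5},
    {"rx":0.0,"ry":0.0,"rz":0.0,"x":-0.0785,"y":-0.3735,"z":-0.23,"fingers":0.5},
    {"rx":0.0,"ry":0.0,"rz":0.0,"x":-0.0785,"y":-0.3735,"z":-0.23,"fingers":0.5}
  ]
}}

```text
time: 19.95
ee_pos: [0.5207, 0.1777, 0.3097]
eef_rot: [1.0, 0.001, -0.0, 0.0]
ft_force: [0.5, 0.2, -0.7]
width: 0.0562
```

Emit:
{"name": "drive_tool", "arguments": {
  "plan": [
    {"rx":0.0,"ry":0.0,"rz":0.0,"x":0.0,"y":0.0,"z":0.0,"fingers":0.5},
    {"rx":0.0,"ry":0.0,"rz":0.0,"x":0.0,"y":0.0,"z":0.0,"fingers":0.5},
    {"rx":0.0,"ry":0.0,"rz":0.0,"x":0.0,"y":0.0,"z":0.0,"fingers":0.5},
    {"rx":0.0,"ry":0.0,"rz":0.0,"x":0.0,"y":0.0,"z":0.0,"fingers":0.5}
  ]
}}

```text
time: 20.45
ee_pos: [0.5208, 0.1773, 0.31]
eef_rot: [1.0, 0.0, 0.0, 0.0]
ft_force: [0.1, -0.4, -1.1]
width: 0.0564
```

```bash

python3 - <<'E'
from h import *
s=st(); d=snap('wrist','m_wrist.png'); rims(d,.128,.141,{'yellow':HU['yellow']}); p=s['ee_pos'][2]; rims(d,p-.07,p-.03,{'green':HU['green']})
level(d,'green',p-.05,p-.038)
E
```

```text
t 20.45 p [0.5208 0.1773 0.31  ] q [1.e+00 1.e-04 1.e-04 1.e-04] F [ 0.09 -0.37 -1.13] w 0.0564 j [ 0.13  0.21 -0.62  1.61  0.12  1.36 -2.08]
yellow 569 [0.5214 0.1776 0.0261] 0.0007 z98 0.1358
green 6635 [0.5215 0.177  0.0262] 0.0007 z98 0.2657
green centre [0.5212 0.177  0.0262] rim z 0.2652 tilt mrad [ 5.  -1.2] 1337
```

View pics/m_wrist.png

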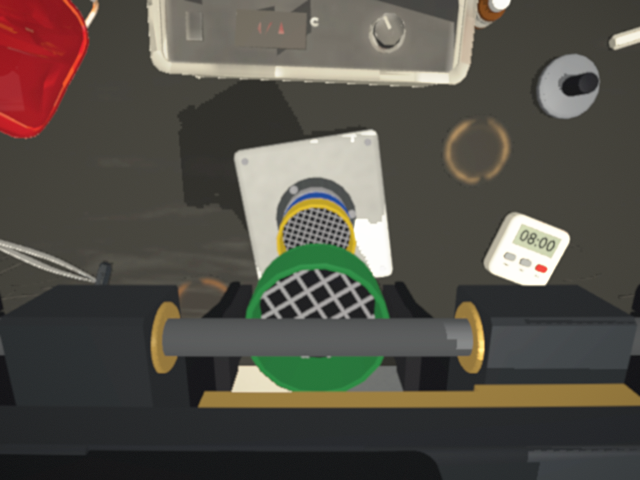

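Green (317,315) is within 1 mm of yellow and needs to drop about 102 mm.

Emit:
{"name": "drive_tool", "arguments": {
  "plan": [
    {"rx":0.0,"ry":0.0,"rz":0.0,"x":0.0,"y":-0.0005,"z":0.03,"fingers":0.5},
    {"rx":0.0,"ry":0.0,"rz":0.0,"x":0.0,"y":-0.0005,"z":0.07,"fingers":0.5},
    {"rx":0.0,"ry":0.0,"rz":0.0,"x":0.0,"y":-0.0005,"z":0.088,"fingers":0.5},
    {"rx":0.0,"ry":0.0,"rz":0.0,"x":0.0,"y":-0.0005,"z":0.093,"fingers":0.5},
    {"rx":0.0,"ry":0.0,"rz":0.0,"x":0.0,"y":-0.0005,"z":0.096,"fingers":0.5},
    {"rx":0.0,"ry":0.0,"rz":0.0,"x":0.0,"y":-0.0005,"z":0.099,"fingers":0.5},
    {"rx":0.0,"ry":0.0,"rz":0.0,"x":0.0,"y":-0.0005,"z":0.101,"fingers":0.5},
    {"rx":0.0,"ry":0.0,"rz":0.0,"x":0.0,"y":-0.0005,"z":0.1015,"fingers":0.5},
    {"rx":0.0,"ry":0.0,"rz":0.0,"x":0.0,"y":-0.0005,"z":0.1015,"fingers":0.5}
  ]
}}

```text
time: 21.62
ee_pos: [0.5208, 0.1782, 0.2086]
eef_rot: [1.0, 0.0, 0.0, -0.0]
ft_force: [0.3, 0.3, -0.4]
width: 0.0564
```

Emit:
{"name": "drive_tool", "arguments": {
  "plan": [
    {"rx":0.0,"ry":0.0,"rz":0.0,"x":0.0,"y":0.0,"z":0.0008,"fingers":0.5},
    {"rx":0.0,"ry":0.0,"rz":0.0,"x":0.0,"y":0.0,"z":0.0008,"fingers":0.85},
    {"rx":0.0,"ry":0.0,"rz":0.0,"x":0.0,"y":0.0,"z":0.0,"fingers":0.85},
    {"rx":0.0,"ry":0.0,"rz":0.0,"x":0.0,"y":0.0,"z":0.0,"fingers":0.85},
    {"rx":0.0,"ry":0.0,"rz":0.0,"x":0.0,"y":0.0,"z":-0.02,"fingers":0.85},
    {"rx":0.0,"ry":0.0,"rz":0.0,"x":0.0,"y":0.0,"z":-0.06,"fingers":0.85},
    {"rx":0.0,"ry":0.0,"rz":0.0,"x":0.0,"y":0.0,"z":-0.1,"fingers":1.0},
    {"rx":0.0,"ry":0.0,"rz":0.0,"x":0.0,"y":0.0,"z":-0.11,"fingers":1.0},
    {"rx":0.0,"ry":0.0,"rz":0.0,"x":0.0,"y":0.0,"z":-0.11,"fingers":1.0},
    {"rx":0.0,"ry":0.0,"rz":0.0,"x":0.0,"y":0.0,"z":-0.11,"fingers":1.0}
  ]
}}

```text
time: 22.88
ee_pos: [0.5204, 0.1778, 0.317]
eef_rot: [1.0, 0.0, -0.001, 0.0]
ft_force: [-0.2, -0.6, -0.2]
width: 0.0868
```

```bash

python3 - <<'E'
from h import *
s=st(); d=snap('wrist','n_wrist.png')
for i in range(3):
    d=viewer.camera('wrist'); level(d,'green',.155,.17)
W=cloud(d); g=nets.regions_of('lid_knob','wrist'); m=g[0]['region']; print(m.sum()); P=W[m]
T=P[(P[:,2]>.037)&(P[:,2]<.045)]; print(len(T),np.round(np.median(T,0),4),fitc(T))
E
```

```text
t 22.88 p [0.5204 0.1778 0.317 ] q [ 1.e+00  4.e-04 -1.e-03  3.e-04] F [-0.15 -0.58 -0.23] w 0.0868 j [ 0.13  0.21 -0.62  1.6   0.12  1.38 -2.07]
green centre [0.5206 0.1775 0.0262] rim z 0.1629 tilt mrad [-2.2  1.5] 516
green centre [0.5206 0.1775 0.0262] rim z 0.1629 tilt mrad [1.6 2.2] 533
green centre [0.5206 0.1775 0.0262] rim z 0.1629 tilt mrad [1.9 1.3] 520
2972
358 [ 0.6378 -0.0538  0.0408] (array([ 0.63790792, -0.05405897,  0.00613284]), np.float64(0.002029345474595498))
```

View pics/n_wrist.png

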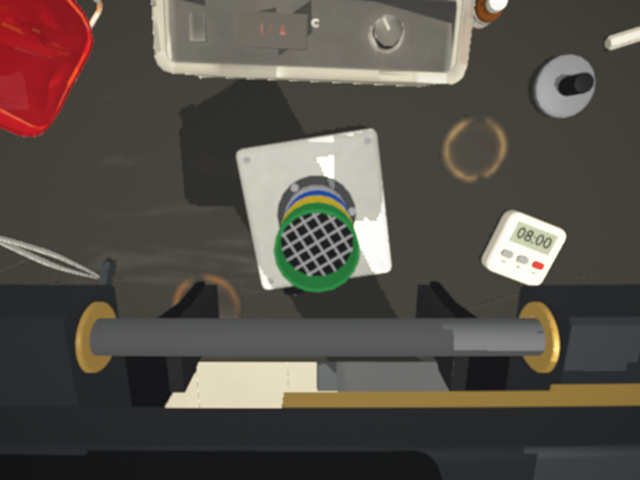

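Green is seated and level, with its rim at 0.163. Now the lid, which is at (565,86).

Emit:
{"name": "drive_tool", "arguments": {
  "plan": [
    {"rx":0.0,"ry":0.0,"rz":0.0,"x":0.01,"y":0.05,"z":0.0,"fingers":0.7},
    {"rx":0.0,"ry":0.0,"rz":0.0,"x":0.03,"y":0.1,"z":0.0,"fingers":0.6},
    {"rx":0.0,"ry":0.0,"rz":0.0,"x":0.055,"y":0.15,"z":0.02,"fingers":0.6},
    {"rx":0.0,"ry":0.0,"rz":0.0,"x":0.09,"y":0.195,"z":0.05,"fingers":0.6},
    {"rx":0.0,"ry":0.0,"rz":0.0,"x":0.117,"y":0.225,"z":0.08,"fingers":0.6},
    {"rx":0.0,"ry":0.0,"rz":0.0,"x":0.117,"y":0.233,"z":0.11,"fingers":0.6},
    {"rx":0.0,"ry":0.0,"rz":0.0,"x":0.117,"y":0.233,"z":0.128,"fingers":0.6},
    {"rx":0.0,"ry":0.0,"rz":0.0,"x":0.117,"y":0.233,"z":0.128,"fingers":0.6},
    {"rx":0.0,"ry":0.0,"rz":0.0,"x":0.117,"y":0.233,"z":0.128,"fingers":0.6},
    {"rx":0.0,"ry":0.0,"rz":0.0,"x":0.117,"y":0.233,"z":0.128,"fingers":0.6},
    {"rx":0.0,"ry":0.0,"rz":0.0,"x":0.117,"y":0.233,"z":0.128,"fingers":0.6}
  ]
}}

```text
time: 24.5
ee_pos: [0.6382, -0.0546, 0.1914]
eef_rot: [1.0, 0.001, 0.001, 0.0]
ft_force: [0.4, -0.6, -0.9]
width: 0.0524
```

```bash
cat >> h.py <<'E'
def lid(d,z0=0.0,box=None):
    g=nets.regions_of('lid_knob','wrist'); W=cloud(d)
    if not g: print('no lid'); return
    m=g[0]['region']; P=W[m]; P=P[~np.isnan(P).any(1)]
    T=P[(P[:,2]>z0+.0385)&(P[:,2]<z0+.0445)]; T=T[np.hypot(*(T[:,:2]-np.median(T[:,:2],0)).T)<.0105]
    print('knob',len(T),np.round(cv2.minEnclosingCircle(T[:,:2].astype(np.float32))[0],4),np.round(np.median(T,0),4))
    D=P[(P[:,2]>z0+.0115)&(P[:,2]<z0+.0175)]; c,rr=cv2.minEnclosingCircle(D[:,:2].astype(np.float32)); print('disc',len(D),np.round(c,4),round(rr,4))
    A=np.c_[D[:,:2]-D[:,:2].mean(0),np.ones(len(D))];k,*_=np.linalg.lstsq(A,D[:,2],rcond=None); print('  disc z',round(k[2],4),'tilt mrad',np.round(k[:2]*1000,1))
E
python3 - <<'E'
from h import *
s=st(); d=snap('wrist','o_wrist.png'); lid(d)
E
```

```text
t 24.5 p [ 0.6382 -0.0546  0.1914] q [1.e+00 5.e-04 7.e-04 2.e-04] F [ 0.42 -0.61 -0.86] w 0.0524 j [ 0.35  0.47 -0.45  1.52  0.21  1.19 -1.7 ]
knob 585 [ 0.6383 -0.0555] [ 0.6387 -0.0555  0.0411]
disc 3994 [ 0.6379 -0.0556] 0.0282
  disc z 0.0144 tilt mrad [-1.2  0.8]
```

View pics/o_wrist.png

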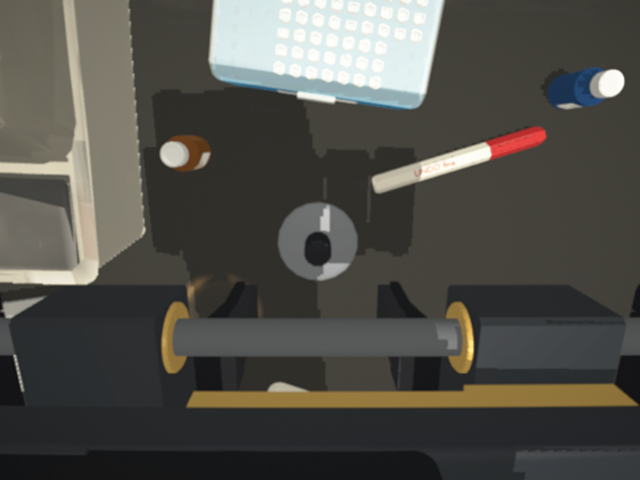

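```bash

python3 - <<'E'
from h import *
W=cloud(viewer.camera('wrist')).reshape(-1,3)
m=(W[:,2]>.05)&(W[:,2]<.12)&(W[:,0]<.72)&(W[:,0]>.58)&(W[:,1]>.0)
P=W[m]; print(m.sum(),np.round(np.percentile(P,[1,5,50,99],axis=0),3))
E
```

```text
18322 [[0.634 0.061 0.052]
 [0.639 0.063 0.059]
 [0.678 0.078 0.08 ]
 [0.719 0.114 0.105]]
```

The tray's nearest edge is at y≈0.061 and the gripper body reaches 0.040, so it's clear. I'll descend and grip the knob.

Emit:
{"name": "drive_tool", "arguments": {
  "plan": [
    {"rx":0.0,"ry":0.0,"rz":0.0,"x":0.0,"y":0.0005,"z":0.04,"fingers":0.6},
    {"rx":0.0,"ry":0.0,"rz":0.0,"x":0.0,"y":0.0005,"z":0.08,"fingers":0.6},
    {"rx":0.0,"ry":0.0,"rz":0.0,"x":0.0,"y":0.0005,"z":0.098,"fingers":0.6},
    {"rx":0.0,"ry":0.0,"rz":0.0,"x":0.0,"y":0.0005,"z":0.104,"fingers":0.5},
    {"rx":0.0,"ry":0.0,"rz":0.0,"x":0.0,"y":0.0005,"z":0.104,"fingers":0.1},
    {"rx":0.0,"ry":0.0,"rz":0.0,"x":0.0,"y":0.0005,"z":0.104,"fingers":0.1},
    {"rx":0.0,"ry":0.0,"rz":0.0,"x":0.0,"y":0.0005,"z":0.104,"fingers":0.1},
    {"rx":0.0,"ry":0.0,"rz":0.0,"x":0.0,"y":0.0005,"z":0.104,"fingers":0.1},
    {"rx":0.0,"ry":0.0,"rz":0.0,"x":0.0,"y":0.0005,"z":0.104,"fingers":0.1},
    {"rx":0.0,"ry":0.0,"rz":0.0,"x":0.0,"y":0.0005,"z":0.104,"fingers":0.1}
  ]
}}

```text
time: 25.9
ee_pos: [0.6384, -0.0553, 0.0872]
eef_rot: [1.0, 0.0, 0.001, 0.0]
ft_force: [-2.0, -0.6, 5.5]
width: 0.0173
```

Emit:
{"name": "drive_tool", "arguments": {
  "plan": [
    {"rx":0.0,"ry":0.0,"rz":0.0,"x":0.0,"y":0.0,"z":-0.02,"fingers":0.1},
    {"rx":0.0,"ry":0.0,"rz":0.0,"x":0.0,"y":0.0,"z":-0.07,"fingers":0.1},
    {"rx":0.0,"ry":0.0,"rz":0.0,"x":-0.01,"y":0.0,"z":-0.12,"fingers":0.1},
    {"rx":0.0,"ry":0.0,"rz":0.0,"x":-0.03,"y":-0.02,"z":-0.17,"fingers":0.1},
    {"rx":0.0,"ry":0.0,"rz":0.0,"x":-0.055,"y":-0.05,"z":-0.21,"fingers":0.1},
    {"rx":0.0,"ry":0.0,"rz":0.0,"x":-0.08,"y":-0.09,"z":-0.235,"fingers":0.1},
    {"rx":0.0,"ry":0.0,"rz":0.0,"x":-0.1,"y":-0.135,"z":-0.248,"fingers":0.1},
    {"rx":0.0,"ry":0.0,"rz":0.0,"x":-0.118,"y":-0.18,"z":-0.248,"fingers":0.1},
    {"rx":0.0,"ry":0.0,"rz":0.0,"x":-0.118,"y":-0.215,"z":-0.248,"fingers":0.1},
    {"rx":0.0,"ry":0.0,"rz":0.0,"x":-0.118,"y":-0.233,"z":-0.248,"fingers":0.1},
    {"rx":0.0,"ry":0.0,"rz":0.0,"x":-0.118,"y":-0.233,"z":-0.248,"fingers":0.1},
    {"rx":0.0,"ry":0.0,"rz":0.0,"x":-0.118,"y":-0.233,"z":-0.248,"fingers":0.1}
  ]
}}

```text
time: 27.4
ee_pos: [0.5199, 0.1765, 0.3348]
eef_rot: [1.0, -0.0, 0.0, 0.0]
ft_force: [1.4, -0.3, -0.4]
width: 0.0175
```

Emit:
{"name": "drive_tool", "arguments": {
  "plan": [
    {"rx":0.0,"ry":0.0,"rz":0.0,"x":0.0,"y":0.0,"z":0.0,"fingers":0.1},
    {"rx":0.0,"ry":0.0,"rz":0.0,"x":0.0,"y":0.0,"z":0.0,"fingers":0.1},
    {"rx":0.0,"ry":0.0,"rz":0.0,"x":0.0,"y":0.0,"z":0.0,"fingers":0.1}
  ]
}}

```text
time: 27.78
ee_pos: [0.5198, 0.1773, 0.3345]
eef_rot: [1.0, 0.0, 0.0, 0.0]
ft_force: [-0.4, 0.2, -1.1]
width: 0.0173
```

```bash

python3 - <<'E'
from h import *
s=st(); d=snap('wrist','p_wrist.png'); lid(d,s['ee_pos'][2]-.0872); rims(d,.155,.17,{'green':HU['green']})
E
```

```text
t 27.77 p [0.5198 0.1773 0.3345] q [1.e+00 1.e-04 0.e+00 1.e-04] F [-0.42  0.22 -1.08] w 0.0173 j [ 0.14  0.2  -0.63  1.57  0.12  1.41 -2.07]
knob 350 [0.5245 0.1766] [0.5266 0.1766 0.2878]
disc 4572 [0.525 0.177] 0.0261
  disc z 0.2615 tilt mrad [-37.1  -1.6]
green 485 [0.5213 0.1776 0.0257] 0.0007 z98 0.1638
```

View pics/p_wrist.png

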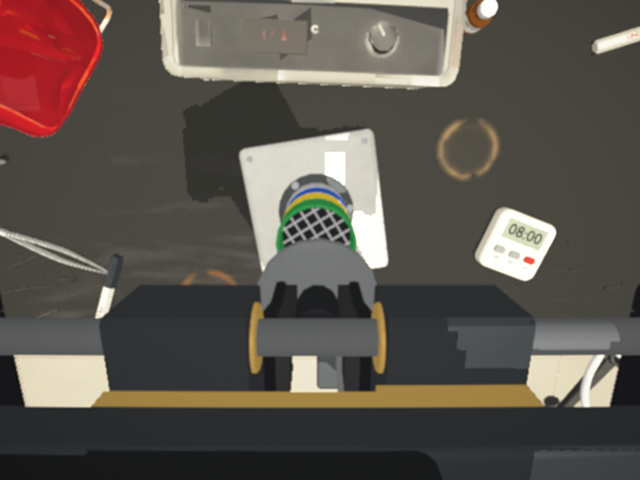

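```bash

python3 - <<'E'
from h import *
d=viewer.camera('wrist'); W=cloud(d)
P=W[242:285,255:380].reshape(-1,3); P=P[(P[:,2]>.245)&(P[:,2]<.275)]
A=np.c_[P[:,0]-.5206,P[:,1]-.1775,np.ones(len(P))]; g=np.ones(len(P),bool)
for _ in range(8):
    k,*_=np.linalg.lstsq(A[g],P[g,2],rcond=None); g=abs(P[:,2]-A@k)<.0012
print(len(P),g.sum(),k, 'x range',np.ptp(P[g,0]))
Q=P[g]; 
# outer edge: for angle bins, max radius
th=np.arctan2(Q[:,1]-.1775,Q[:,0]-.5206); rr=np.hypot(Q[:,1]-.1775,Q[:,0]-.5206)
E=[]
for a in np.arange(-1.3,1.3,.1):
    b=(th>=a)&(th<a+.1)
    if b.sum()>5: i=np.argmax(np.where(b,rr,0)); E.append(Q[i])
E=np.array(E); print(len(E),fitc(E),fitc(E,.028))
E
```

```text
3988 3405 [-3.44914197e-02  2.22768177e-04  2.62027309e-01] x range 0.019492390793654724
26 (array([0.52035936, 0.17700469, 0.02716418]), np.float64(0.0001820040852851988)) (array([0.51933463, 0.17699972]), np.float64(0.00029021370266444767))
```

Lid (317,268) is centred on green to about 1 mm. It pitches about 2° in the grip, which should level out once the disc meets the rim. It needs to drop about 92 mm.

Emit:
{"name": "drive_tool", "arguments": {
  "plan": [
    {"rx":0.0,"ry":0.0,"rz":0.0,"x":0.0008,"y":-0.0004,"z":0.03,"fingers":0.1},
    {"rx":0.0,"ry":0.0,"rz":0.0,"x":0.0008,"y":-0.0004,"z":0.065,"fingers":0.1},
    {"rx":0.0,"ry":0.0,"rz":0.0,"x":0.0008,"y":-0.0004,"z":0.08,"fingers":0.1},
    {"rx":0.0,"ry":0.0,"rz":0.0,"x":0.0008,"y":-0.0004,"z":0.084,"fingers":0.1},
    {"rx":0.0,"ry":0.0,"rz":0.0,"x":0.0008,"y":-0.0004,"z":0.087,"fingers":0.1},
    {"rx":0.0,"ry":0.0,"rz":0.0,"x":0.0008,"y":-0.0004,"z":0.09,"fingers":0.1},
    {"rx":0.0,"ry":0.0,"rz":0.0,"x":0.0008,"y":-0.0004,"z":0.091,"fingers":0.1},
    {"rx":0.0,"ry":0.0,"rz":0.0,"x":0.0008,"y":-0.0004,"z":0.092,"fingers":0.1},
    {"rx":0.0,"ry":0.0,"rz":0.0,"x":0.0008,"y":-0.0004,"z":0.092,"fingers":0.1},
    {"rx":0.0,"ry":0.0,"rz":0.0,"x":0.0008,"y":-0.0004,"z":0.092,"fingers":0.1}
  ]
}}

```text
time: 29.18
ee_pos: [0.5206, 0.1781, 0.2425]
eef_rot: [1.0, 0.0, 0.0, -0.0]
ft_force: [0.9, 1.0, -0.4]
width: 0.0174
```

```bash

python3 - <<'E'
from h import *
st(); d=snap('wrist','q_wrist.png')
E
```

```text
t 29.18 p [0.5206 0.1781 0.2425] q [ 1.e+00  4.e-04  1.e-04 -0.e+00] F [ 0.91  0.99 -0.42] w 0.0174 j [ 0.13  0.26 -0.63  1.7   0.16  1.23 -2.1 ]
```

View pics/q_wrist.png

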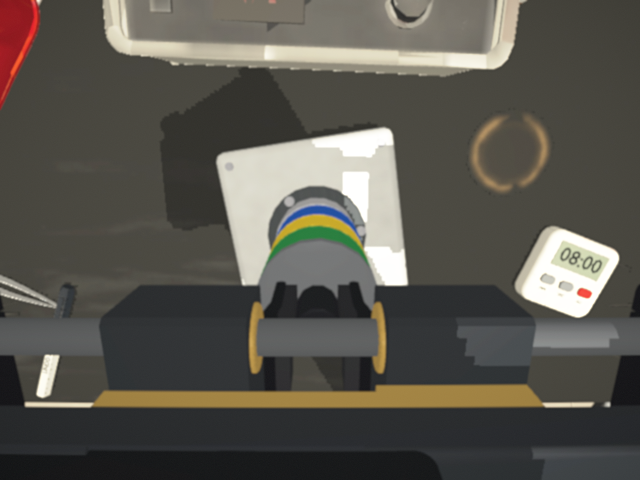

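The lid is flush on green. I'll press it slightly, then open the fingers and lift.

Emit:
{"name": "drive_tool", "arguments": {
  "plan": [
    {"rx":0.0,"ry":0.0,"rz":0.0,"x":0.0,"y":0.0,"z":0.0008,"fingers":0.1},
    {"rx":0.0,"ry":0.0,"rz":0.0,"x":0.0,"y":0.0,"z":0.0008,"fingers":0.1},
    {"rx":0.0,"ry":0.0,"rz":0.0,"x":0.0,"y":0.0,"z":0.0,"fingers":0.5},
    {"rx":0.0,"ry":0.0,"rz":0.0,"x":0.0,"y":0.0,"z":0.0,"fingers":0.5},
    {"rx":0.0,"ry":0.0,"rz":0.0,"x":0.0,"y":0.0,"z":0.0,"fingers":0.5},
    {"rx":0.0,"ry":0.0,"rz":0.0,"x":0.0,"y":0.0,"z":-0.01,"fingers":0.6},
    {"rx":0.0,"ry":0.0,"rz":0.0,"x":0.0,"y":0.0,"z":-0.05,"fingers":0.6},
    {"rx":0.0,"ry":0.0,"rz":0.0,"x":0.0,"y":0.0,"z":-0.09,"fingers":0.8},
    {"rx":0.0,"ry":0.0,"rz":0.0,"x":0.0,"y":0.0,"z":-0.11,"fingers":1.0},
    {"rx":0.0,"ry":0.0,"rz":0.0,"x":0.0,"y":0.0,"z":-0.11,"fingers":1.0},
    {"rx":0.0,"ry":0.0,"rz":0.0,"x":0.0,"y":0.0,"z":-0.11,"fingers":1.0},
    {"rx":0.0,"ry":0.0,"rz":0.0,"x":0.0,"y":0.0,"z":-0.11,"fingers":1.0}
  ]
}}

```text
time: 30.72
ee_pos: [0.5202, 0.1778, 0.3514]
eef_rot: [1.0, 0.0, -0.001, 0.0]
ft_force: [-0.4, 0.8, 0.4]
width: 0.0856
```

```bash

python3 - <<'E'
from h import *
st(); d=snap('wrist','r_wrist.png')
for i in range(3):
    d=viewer.camera('wrist'); lid(d,.155)
W=cloud(d).reshape(-1,3); P=W[(abs(W[:,0]-.5206)<.03)&(abs(W[:,1]-.1775)<.03)&(W[:,2]>.16)&(W[:,2]<.178)]
A=np.c_[P[:,0]-.5206,P[:,1]-.1775,np.ones(len(P))]; g=abs(P[:,2]-.1695)<.006
for _ in range(8):
    k,*_=np.linalg.lstsq(A[g],P[g,2],rcond=None); g=abs(P[:,2]-A@k)<.0012
print('plane',k,g.sum())
d=snap('side','r_side.png'); im=cv2.imread('pics/r_side.png')[130:400,220:480]; cv2.imwrite('pics/r_crop.png',cv2.resize(im,None,fx=2.2,fy=2.2,interpolation=2))
for n in ['torn_c','timer_c']: print(n,nets.find_in(n,'side')[:1])
E
```

```text
t 30.73 p [0.5202 0.1778 0.3514] q [ 1.e+00  4.e-04 -8.e-04  2.e-04] F [-0.39  0.82  0.38] w 0.0856 j [ 0.14  0.19 -0.63  1.54  0.12  1.45 -2.07]
knob 564 [0.5207 0.1771] [0.5209 0.1775 0.196 ]
disc 3840 [0.5203 0.1775] 0.0281
  disc z 0.1694 tilt mrad [-0.5 -0.4]
knob 563 [0.5204 0.1772] [0.5208 0.1776 0.196 ]
disc 3854 [0.5203 0.1775] 0.0282
  disc z 0.1694 tilt mrad [-2.5 -1.6]
knob 559 [0.5205 0.1775] [0.5209 0.1777 0.1961]
disc 3857 [0.5203 0.1771] 0.0282
  disc z 0.1694 tilt mrad [-0.8  0.4]
plane [0.0012053  0.00083079 0.16942181] 3329
torn_c [{'centre': [0.5917, -0.3434, 0.0168], 'confidence': 0.7}]
timer_c [{'centre': [0.4798, -0.043, 0.0162], 'confidence': 0.74}]
```

View pics/r_wrist.png

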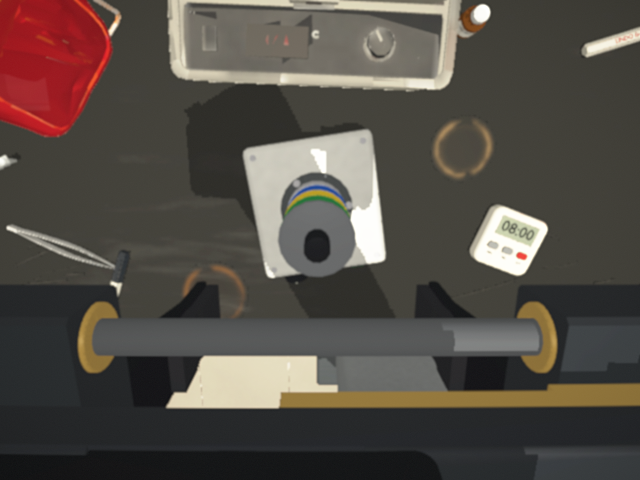

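View pics/r_crop.png

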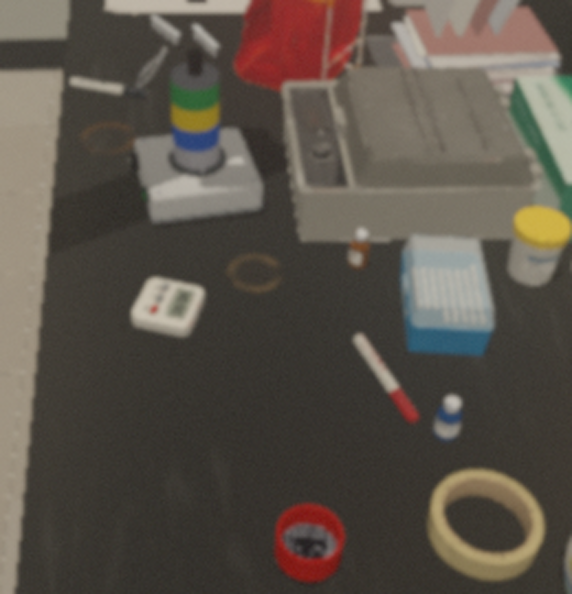

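The lid disc is at z=0.1694 (0.1695 expected), the knob top at 0.196, and the lid is level. The side view at crop (195,110) shows steel pan, blue, yellow, green, then lid. Red (310,541) and the timer (170,306) haven't moved, and the gripper is well clear, so I'll hand in.

```bash
python3 -c "
from h import *
st(); print(workorder.close_job())"
```

```text
t 31.23 p [0.5205 0.178  0.3524] q [1.e+00 4.e-04 0.e+00 0.e+00] F [ 0.33 -0.26 -0.04] w 0.0874 j [ 0.14  0.19 -0.63  1.54  0.12  1.45 -2.07]
the job is handed in; nothing more can be done
None
```

The sieve stack is built on the pan in the order asked: blue, yellow, green, then the lid. I handed it in at 31 s of the 136 s, with the gripper open and well clear of the stack.

- **Seating:** the wrist camera put the rims at 0.107, 0.135 and 0.163 m and the lid disc at 0.1694 m. Each is within about 0.2 mm of the fully seated height.
- **Level:** blue's one reading was about 6 mrad of tilt, and the others settled to about 3 mrad or less. Yellow's first reading was about 15 mrad, but four repeats all came out under 3 mrad, so I took the first as noise. A side-camera fit of yellow also disagreed, but it rested on only 26 points, so I disregarded it.
- **Lid:** it hung about 2° tilted in the grip and levelled once seated.
- **Left alone:** the red sieve and the timer measured in the same places at the end, within the finder's accuracy of about 4 mm.
- **Slips:** two early move calls were refused because each row needs all seven numbers, so nothing moved. Blue was lowered about 2 mm off in y and corrected before it seated. The highest wrist force I saw was about 6 N.

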